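# Load a key tag from the magazine onto the foil press's pin

## Robot

A 6-joint arm with a two-finger parallel gripper is mounted at the origin on the work surface. World frame = base frame: x ahead of the robot, y to its left, z up, the work surface at z = 0. Lengths are in m, angles in rad, forces in N, time in s.
With the tool pointing down it reaches from about 0.4 to 0.925 m from the base axis. Payload 3.4 kg.
Tool frame: the origin (TCP) lies at the very end of the fingers, on their centre line; the grasp point (between the pads) lies tcp_to_grasp behind it (tcp_to_grasp is the distance from the TCP to the grasp point, in m); z points along the fingers, y is the line along which they close (so a half turn about z gives the same grasp; the last joint's range is limited). The gripper opens to 85 mm and grips with 20 to 120 N. Pads are 22 mm wide; open, the fingers measure 114 mm over their backs; the gripper's body (76 mm by 85 mm) begins 54 mm behind the grasp point. The pads swing forward as they close: fully open they stand 13 mm farther back than shut.
Start: joints at [-0.073, 0.307, 1.506, -0, 1.328, -0.073], TCP at [0.575, -0, 0.231] pointing down, gripper open.
Joint ranges: [-3.12, 3.12], [-1.05, 2.28], [0.14, 2.33], [-1.42, 4.57], [0.1, 2.73], [-2.68, 2.68]. Speed limits (rad/s): [2.57, 2.57, 3.14, 3.14, 3.14, 3.14].

## Interface

Orientations are given as a 3x3 rotation matrix whose columns are the frame's x, y, z axes.
In Python, from rig import * gives the robot as it stands. The module is installed in compiled form; this text tells all that it offers.
- The arm moves only by the tool play_rows, never from a script. Its argument "deltas" is a list of rows, each an object of numbers: "wx", "wy", "wz": the turn, a rotation vector about the tool's x, y, z in rad; "x", "y", "z": the shift along the tool's x, y, z in cm; "claw": the closure, from 0 (fully open) to 1 (shut). In form: [{"wx": .., "wy": .., "wz": .., "x": .., "y": .., "z": .., "claw": ..}, ...]. A call has exactly 8 rows; each row is the pose to reach, as a shift and turn from the pose commanded when the call began, along the tool's axes at that moment; what a row does not reach only later rows make up. A row lasts 1/12 s, in which the tool goes at most 41.7 mm and 7.16 degrees, less where a joint would pass 70% of its speed; a pose out of reach is approached as far as the arm can. A call with a gripper value outside its range is refused whole. The fingers move at their own pace and stop on an object; the grip force is fixed at half the most. Time passes only in rows, so rows that repeat a pose let the fingers close, or fill a call up. It gives the time, the measured TCP pose, the force, the opening and the grip force at its end, in the units of the state.
- get_obs(): the state, without advancing time (a new reading comes with each control period).
- snapshot(name): name is "scene" or "side" or "wrist"; returns a dict with "pixels" (400x640x3 uint8, blue, green, red), "vfov" (degrees; the focal length in pixels is half the picture's height over the tangent of half this angle, whatever the lens; pixels are square), "cx", "cy" (the principal point, pixels), "pose" (4x4, takes a point from camera to world coordinates). Camera axes: x right, y up, looking along -z (the intrinsics and any distortion apply to the point x, -y, -z); pixel columns grow to the right and rows downward; lengths in m; the calibration is good to about 2 mm. A picture is of the moment at which its call begins. There is no depth.
- close_job(): hands the job in; it is judged then, once.
The state is a dict: "t": time; "joint_pos": joint angles; "dq": joint speeds; "tau": joint torques, N m; "tcp_pos": TCP position; "orientation": TCP orientation; "force": force on the tool from outside, world axes, zero at the start; "moment": the same for the moment, N m; "gripper_width": opening from 0.0 (shut) to 1.0 (fully open); "grip_force": force on a finger pad.
Only numpy, scipy, OpenCV 4.12 (cv2) and the standard library are available. Lean on these libraries where they do the work, as an engineer would, in place of code of your own. Each camera call takes 0.05 s, during which the arm holds its last target. There are 200 camera calls.

## Task

Load a key tag into the foil press: draw the bottom tag out of the magazine by the end that sticks out, leaving the other tags inside, and lay it on the press bed beside the fence, plain end out over the narrow tongue, with its hole end resting on top of the locating pin and the hole about 15 mm short of the pin, and let go. Then nudge it forward by its plain end until the hole drops over the pin and the tag lies flat and straight along the fence. The press head hangs in the way of an upright gripper, so it has to lean back there; leave everything else on the counter where it is.

Things in the scene. Friction and masses are not known exactly. Their poses are not given: they have to be found in the camera images.
- tag_center (a point): The tag to load: the bottom one in the magazine, a plywood plate 120 x 44 x 8 mm, 26 to 45 g, with one round 11 mm hole. This point is its centre, half-way up; x runs along its length towards the hole end, y across it, z up. At the start its plain (-x) end sticks out of the slot by about 45 mm; below and beside that end it is free.
- tag_hole (a point): The centre of that tag's hole, at its underside: 38 mm from the tag's centre along its x, 22 mm from the hole end. Axes as the tag's.
- magazine: Fixed gravity magazine: an open aluminium tower 53 mm wide and 165 mm tall, its floor 60 mm above the table. Origin: on the table under the centre of the well, where the spare tags are centred. x runs along the tags towards their hole ends. The bottom tag comes out along -x and must be drawn at least 80 mm to be clear.
- slot (a point): The outer face of the magazine's slot, at its middle, on the floor's level (60 mm up); axes as the magazine's. The slot is 11 mm high: gate plates above it hold back all but the bottom tag. In the slot the floor is a tongue only 28 mm wide that ends just inside, and the pedestal below stands 40 mm farther back, so fingers have room beside and below the tag's end.
- pin (a point): The press's locating pin: steel, 8 mm across, 6.5 mm high, its top 4 mm tapered to a 3.6 mm flat nose. This point is on its axis at the bed's face, 60 mm above the table. Axes of the press: work goes in along +x, z up. The flat bed reaches from x -60 to +35 mm, y -50 to +50, and its front tongue, 32 mm wide, to x -84. A tag at home has its hole on the pin and its plain end at x -98 mm.
- fence (a point): The middle of the fence's face, at its top edge. The fence is a straight steel bar 6 mm high on the bed, 70 mm long along the press's x axis, 23.5 mm to the +y side of the pin's axis, so that a tag at home runs along it with about 1.5 mm to spare. Axes as the pin's.
- head (a point): The middle of the lower front edge of the press head, which hangs 50 mm above the bed from here 66 mm back in +x and 32 mm to either side; above it the press is solid to 245 mm over the table, with foil rolls and a lever up to 330 mm; its column stands from 80 mm to the +y side. Beside and before the bed's tongue, which ends right below this point, is only the 22 mm high base. Axes as the pin's.
- spare1: One of the four identical tags lying above the bottom one in the magazine (spare1 is the lowest of them). Origin: centre of its underside, axes as for the tag.
- spare2: As spare1, the next one up.
- spare3: As spare1, the third.
- spare4: As spare1, the top one.
- foil_roll: Bystander: a roll of brass-coloured foil standing on end, 52 mm across, 30 mm high. Origin: centre of its underside.
- marker: Bystander: a marker pen 130 mm long and 15 mm thick, lying on the counter. Origin: under the barrel's middle.
- mini_bat: Bystander: a miniature cricket bat 250 mm long, white blade and blue handle, lying on the counter. Origin: on the counter under the blade, 32 mm from its shoulder.
- mug: Bystander: a white mug 95 mm high. Origin: centre of its underside.
- carton: Bystander: a cardboard box 75 x 110 x 50 mm. Origin: centre of its underside.
- tape: Bystander: a heavy black tape dispenser 150 mm long and 80 mm high. Origin: centre of its underside.
- calculator: Bystander: a desk calculator 155 x 105 x 20 mm. Origin: centre of its underside.
- ink_tin: Bystander: a flat round steel tin 60 mm across and 22 mm high. Origin: centre of its underside.
Not all that is in view belongs to the job. What is shaped like the magazine but pink is not meant.

How it is judged:
On the way, in this order (a step that is already met when the one before it is completed fails the run):
1. the bottom tag is drawn clear of the magazine, the others still inside (horizontal distance between tag_center and magazine above 0.124 m and horizontal distance between each of spare1, spare2, spare3, spare4 and magazine below 0.015 m), for 0.1 s.
2. the tag lies on the press bed, let go, with its hole end up on the pin and the hole 5 to 21 mm short of it (x of tag_hole in the frame of pin between -0.021 and -0.005 m and y of tag_hole in the frame of pin between -0.015 and 0.015 m and z of tag_hole in the frame of pin between 0.003 and 0.012 m and contact force between the fingers and tag below 0.05 N and linear speed of tag below 0.03 m/s), for 0.1 s.
3. the hole has dropped over the pin and the tag lies flat on the bed (horizontal distance between tag_hole and pin below 0.003 m and z of tag_hole in the frame of pin below 0.0015 m and angle between tag_center's own z axis and vertical below 0.03 rad), for 0.1 s.
At the end, for the whole second after the job is handed in: The tag lies still and flat on the bed (within 1.5 mm and 1.7 degrees), its hole over the pin (within 3 mm of its axis), plain end out over the tongue, its length along the fence within 4 degrees; the four other tags are in the magazine, each within 15 mm of the well's centre (all of step 3 and z of tag_hole in the frame of pin above -0.002 m and angle between the x axis of tag_center and the x axis of pin, either way round below 0.07 rad and x of tag_center in the frame of pin below -0.03 m and linear speed of tag below 0.01 m/s and horizontal distance between each of spare1, spare2, spare3, spare4 and magazine below 0.015 m); the robot touches nothing.
It fails at once if a bystander on the counter is moved by more than 30 mm (distance of any of foil_roll, marker, mini_bat, mug, carton, tape, calculator, ink_tin from where it was at the start of the episode above 0.03 m).
It also fails if it takes over 54 s, if anything falls off the work surface, if the arm or the gripper's body presses on something with over 40 N, if the wrist force passes 120 N, or if a joint passes its speed limit or range.

## Working session

There is one attempt and no reset: what is moved stays moved. The work goes in short steps, Python scripts to look and compute and a tool call to move; the robot and the scene stay as the last step left them, time stands still between calls to the robot, and variables do not carry over. Pictures are saved under pics/ and viewed, at most 10 in all, crops included, and the job is handed in when it is done.

Besides the shell and the picture viewer there is one more tool, called after "Emit:" as a command line: name --argument value ..., lists and objects as JSON in quotes. play_rows: Moves the arm, as the interface text tells. Its arguments: {"type":"object","properties":{"deltas":{"type":"array","items":{"type":"object","properties":{"wx":{"type":"number"},"wy":{"type":"number"},"wz":{"type":"number"},"x":{"type":"number"},"y":{"type":"number"},"z":{"type":"number"},"claw":{"type":"number"}}}}},"required":["deltas"]}

```bash
mkdir -p pics; python3 - <<'E'
from rig import *
import cv2,numpy as np
o=get_obs();print({k:np.round(v,3).tolist() if not isinstance(v,dict) else v for k,v in o.items()})
for n in["scene","side","wrist"]:
    s=snapshot(n);cv2.imwrite(f"pics/{n}0.png",s["pixels"]);print(n,[k for k in s],s["vfov"],s["cx"],s["cy"],np.round(s["pose"],4).tolist(),{k:v for k,v in s.items() if k not in("pixels","pose")})
try: print(tcp_to_grasp)
except Exception as e: print(e)
E
```

```text
{'t': 0.0, 'joint_pos': [-0.073, 0.308, 1.508, -0.0, 1.328, -0.074], 'dq': [0.001, 0.001, -0.0, -0.001, -0.001, -0.001], 'tau': [-0.002, -45.756, -25.192, -0.0, 0.013, -0.0], 'tcp_pos': [0.574, 0.0, 0.23], 'orientation': [[-0.0, 1.0, -0.002], [1.0, 0.0, 0.0], [0.0, -0.002, -1.0]], 'force': [0.343, -0.307, 0.614], 'moment': [0.017, 0.011, -0.011], 'grip_force': 0.0, 'gripper_width': 1.001}
scene ['pixels', 'vfov', 'cx', 'cy', 'pose'] 55.057519828108646 314.26946649300595 200.59414099665264 [[0.4914, -0.5775, 0.6519, 1.2625], [0.8707, 0.3089, -0.3826, -0.456], [0.0196, 0.7557, 0.6546, 0.808], [0.0, 0.0, 0.0, 1.0]] {'vfov': 55.057519828108646, 'cx': 314.26946649300595, 'cy': 200.59414099665264}
side ['pixels', 'vfov', 'cx', 'cy', 'pose'] 45.76747356538758 329.71480522924355 196.1717917556898 [[-0.8345, 0.3298, -0.4415, -0.1011], [-0.5509, -0.5207, 0.6522, 0.8891], [-0.0148, 0.7875, 0.6162, 0.9786], [0.0, 0.0, 0.0, 1.0]] {'vfov': 45.76747356538758, 'cx': 329.71480522924355, 'cy': 196.1717917556898}
wrist ['pixels', 'vfov', 'cx', 'cy', 'pose'] 71.02623078679439 322.57656794734936 196.00202867319882 [[1.0, -0.0009, 0.0021, 0.5734], [0.0003, 0.9506, 0.3104, 0.0797], [-0.0023, -0.3104, 0.9506, 0.3722], [0.0, 0.0, 0.0, 1.0]] {'vfov': 71.02623078679439, 'cx': 322.57656794734936, 'cy': 196.00202867319882}
0.0187
```

View pics/scene0.png

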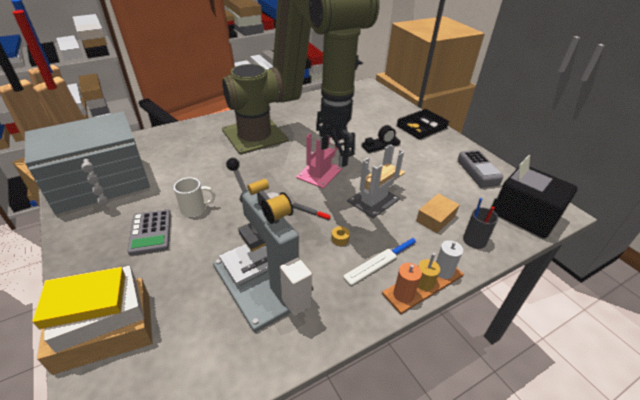

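View pics/side0.png

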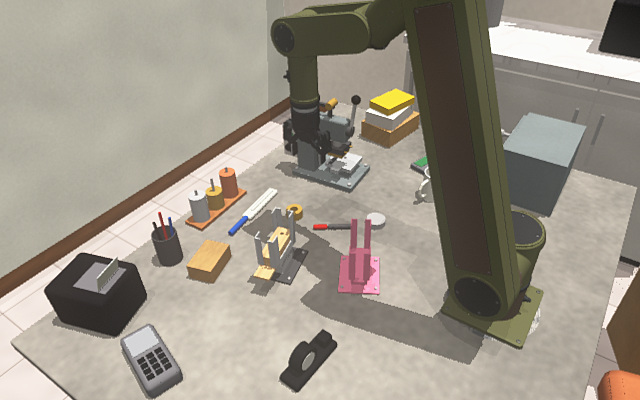

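The scene picture shows the grey magazine at about (378,185), pink decoy at (320,165), press at (260,260). In the side picture: grey magazine (272,255), decoy (360,265), press (325,155). The grey magazine with plywood tags fits; pink is the lookalike. Enlarge to confirm.

```bash
cat > crop.py <<'E'
import cv2,numpy as np
def crop(img,x0,y0,w,h,k):
    c=cv2.resize(img[y0:y0+h,x0:x0+w],None,fx=k,fy=k,interpolation=cv2.INTER_CUBIC)
    for x in range(-(-x0//10)*10,x0+w,10):
        X=int((x-x0+.5)*k);cv2.line(c,(X,0),(X,6 if x%20 else 12),(0,0,255),1)
        if x%20==0:cv2.putText(c,str(x),(X-10,22),0,.35,(0,0,255),1)
    for y in range(-(-y0//10)*10,y0+h,10):
        Y=int((y-y0+.5)*k);cv2.line(c,(0,Y),(6 if y%20 else 12,Y),(0,0,255),1)
        if y%20==0:cv2.putText(c,str(y),(13,Y+4),0,.35,(0,0,255),1)
    return c
E
python3 - <<'E'
import cv2,numpy as np
from crop import crop
a=cv2.imread("pics/scene0.png");b=cv2.imread("pics/side0.png")
t=np.hstack([crop(b,240,195,80,60+25,5)[:, :400],crop(a,345,140,80,85,5)])
cv2.imwrite("pics/cropmag.png",np.vstack([t]))
u=np.hstack([crop(b,280,100,95,95,4),crop(a,205,215,105,120,4)[:380]])
print(t.shape,u.shape)
cv2.imwrite("pics/croppress.png",u)
E
```

```text
(425, 800, 3) (380, 800, 3)
```

View pics/cropmag.png

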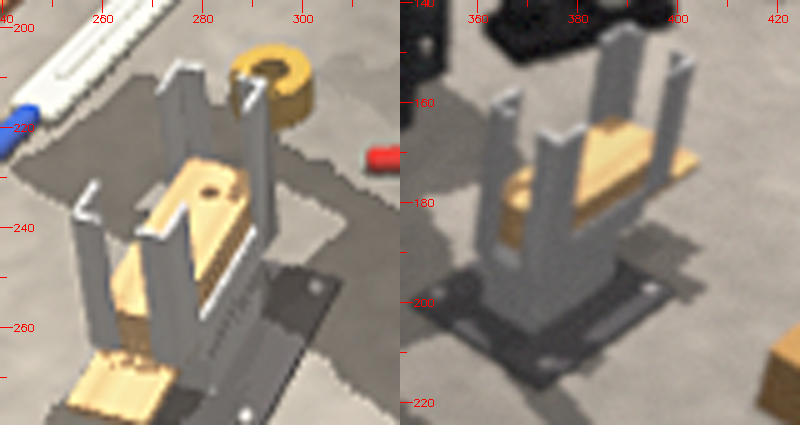

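View pics/croppress.png

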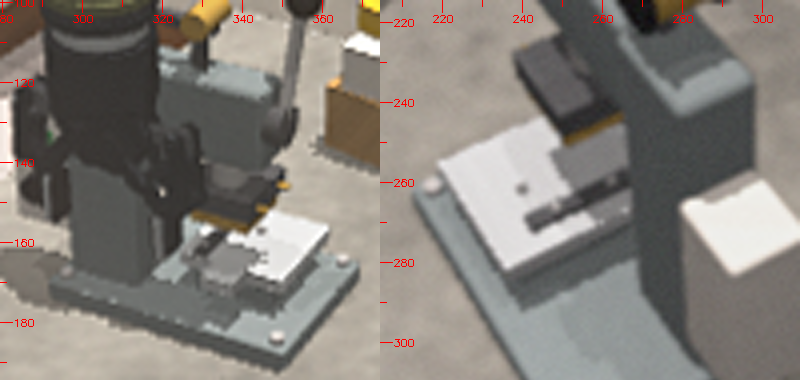

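Crop confirms: grey magazine with plywood tags (tag end at side (260,273)), not the pink one; the press bed is white with pin at scene (240,260), side (344,157). The head is at the side of the bed nearer the robot.

```bash
cat > geo.py <<'E'
import numpy as np, cv2
from rig import *
def ray(s,u,v):
    f=200/np.tan(np.radians(s["vfov"])/2)
    d=np.array([(u-s["cx"])/f,-(v-s["cy"])/f,-1.]);P=np.array(s["pose"])
    return P[:3,3],P[:3,:3]@d
def onz(s,u,v,z):
    o,d=ray(s,u,v);return o+d*(z-o[2])/d[2]
def proj(s,p):
    f=200/np.tan(np.radians(s["vfov"])/2);P=np.array(s["pose"])
    c=(np.atleast_2d(p)-P[:3,3])@P[:3,:3]
    return np.c_[s["cx"]-f*c[:,0]/c[:,2],s["cy"]+f*c[:,1]/c[:,2]]
E
python3 - <<'E'
from geo import *
sc=snapshot("scene");sd=snapshot("side")
for n,s,u,v,z in[("pin sc",sc,240,260.5,.065),("pin sd",sd,344.5,157,.065),
 ("bed 35,-50",sc,219,255,.06),("bed 35,50",sc,238,283,.06),("bed right sd",sd,362,155,.06),
 ("fence end sc near",sc,244,271.5,.066),("fence -y sc far",sc,261,262,.066),
 ("tag L",sd,253,277,.068),("tag R",sd,270,279.5,.068),
 ("slotL",sd,260,265,.068),("slotR",sd,275,271,.068),
 ("post fl sd",sd,258,236,.165),("post fr",sd,270,241,.165),("post bl",sd,276,208,.165),("post br",sd,292,212,.165),
 ("post sc",sc,364,158,.165),("post sc",sc,377,167,.165),("post sc",sc,389,144,.165),("post sc",sc,401,151,.165)]:
    print(n,np.round(onz(s,u,v,z),4))
E
```

```text
pin sc [ 0.6339 -0.2973  0.065 ]
pin sd [ 0.6322 -0.291   0.065 ]
bed 35,-50 [ 0.5874 -0.3363  0.06  ]
bed 35,50 [ 0.6925 -0.3255  0.06  ]
bed right sd [ 0.5907 -0.3412  0.06  ]
fence end sc near [ 0.6718 -0.3015  0.066 ]
fence -y sc far [ 0.6641 -0.2536  0.066 ]
tag L [0.5323 0.3119 0.068 ]
tag R [0.49   0.2949 0.068 ]
slotL [0.5444 0.2696 0.068 ]
slotR [0.4976 0.265  0.068 ]
post fl sd [0.545 0.261 0.165]
post fr [0.5077 0.2589 0.165 ]
post bl [0.5761 0.1491 0.165 ]
post br [0.5293 0.1394 0.165 ]
post sc [0.5244 0.1434 0.165 ]
post sc [0.579  0.1504 0.165 ]
post sc [0.4979 0.2565 0.165 ]
post sc [0.5463 0.2647 0.165 ]
```

```bash
cat >> geo.py <<'E'
from scipy.spatial.transform import Rotation as Ro
def Rtool(yaw,lean,pitch=0):
    "yaw: heading of tag x (deg); lean back (deg)"
    t=np.radians(lean);f=np.array([np.cos(np.radians(yaw)),np.sin(np.radians(yaw)),0]);k=np.array([0,0,1.])
    s,c=np.sin(t),np.cos(t)
    return np.c_[-c*f-s*k,np.cross(k,f),s*f-c*k]
def delta(p0,R0,p,R):
    "row numbers from commanded pose (p0,R0) to (p,R)"
    return np.round(R0.T@(np.array(p)-p0)*100,2),np.round(Ro.from_matrix(R0.T@R).as_rotvec(),3)
E
python3 - <<'E'
from geo import *
sc=snapshot("scene");sd=snapshot("side");o=get_obs()
for n,s,u,v,z in[("carton",sc,438,207,.05),("carton sd",sd,209,258,.05),("tape sd",sd,310,358,.04),("tape sc",sc,381,140,.04),("roll",sc,341,233,.03),("mug",sc,189,188,.09),("calc sd",sd,150,358,.02),
 ("marker tip",sc,328,216,.008),("tin",sd,375,220,.022),("bat",sc,380,262,.01),("decoy",sc,320,165,.05),("roll lever",sc,232,164,.33)]:
    print(n,np.round(onz(s,u,v,z),3))
R0=np.array(o["orientation"]);p0=np.array(o["tcp_pos"])
print(delta(p0,R0,[.497,.361,.30],Rtool(-77,38)), delta([.497,.361,.30],Rtool(-77,38),[.497,.361,.12],Rtool(-77,38)))
E
```

```text
carton [0.708 0.299 0.05 ]
carton sd [0.692 0.313 0.05 ]
tape sd [0.285 0.41  0.04 ]
tape sc [0.313 0.385 0.04 ]
roll [ 0.645 -0.003  0.03 ]
mug [ 0.324 -0.334  0.09 ]
calc sd [0.602 0.6   0.02 ]
marker tip [0.548 0.013 0.008]
tin [ 0.401 -0.099  0.022]
bat [0.771 0.042 0.01 ]
decoy [0.357 0.094 0.05 ]
roll lever [ 0.601 -0.272  0.33 ]
(array([36.1 , -7.79, -6.89]), array([-0.076, -0.66 , -0.218])) (array([11.08,  0.  , 14.18]), array([0., 0., 0.]))
```

Emit:
play_rows --deltas '[{"x": 4.2,"y": -0.9,"z": -3,"wx": -0.01,"wy": -0.08,"wz": -0.03,"claw": 0},{"x": 8.4,"y": -1.8,"z": -5,"wx": -0.02,"wy": -0.17,"wz": -0.06,"claw": 0},{"x": 13,"y": -2.8,"z": -6.9,"wx": -0.03,"wy": -0.25,"wz": -0.08,"claw": 0},{"x": 17,"y": -3.7,"z": -6.9,"wx": -0.04,"wy": -0.33,"wz": -0.11,"claw": 0},{"x": 21,"y": -4.6,"z": -6.9,"wx": -0.05,"wy": -0.42,"wz": -0.14,"claw": 0},{"x": 25.5,"y": -5.5,"z": -6.9,"wx": -0.06,"wy": -0.5,"wz": -0.17,"claw": 0},{"x": 30,"y": -6.5,"z": -6.9,"wx": -0.07,"wy": -0.58,"wz": -0.2,"claw": 0},{"x": 36.1,"y": -7.8,"z": -6.9,"wx": -0.076,"wy": -0.66,"wz": -0.218,"claw": 0}]'

```text
t: 1.02
tcp_pos: [0.507, 0.3127, 0.3012]
orientation: [[-0.177, 0.974, 0.143], [0.766, 0.227, -0.601], [-0.618, 0.003, -0.786]]
force: [1.8, -0.7, 0.8]
gripper_width: 0.999
grip_force: 0.0
```

```bash
python3 - <<'E'
from geo import *
o=get_obs();p0=np.array(o["tcp_pos"]);R0=np.array(o["orientation"])
print(np.round(o["joint_pos"],2),p0,o["t"],delta(p0,R0,[.497,.361,.12],Rtool(-77,38)))
E
```

```text
[ 0.81  0.49  1.23 -0.56  1.79  0.56] [0.50695541 0.31272171 0.30122528] 1.0167 (array([15.07,  0.07, 11.21]), array([ 0.004,  0.002, -0.   ]))
```

Emit:
play_rows --deltas '[{"x": 3,"z": 2,"claw": 0},{"x": 6,"z": 4,"claw": 0},{"x": 9,"z": 6.5,"claw": 0},{"x": 12,"z": 9,"claw": 0},{"x": 15.1,"z": 11.2,"claw": 0},{"x": 15.1,"z": 11.2,"claw": 0},{"x": 15.1,"z": 11.2,"claw": 0},{"x": 15.1,"z": 11.2,"claw": 0}]'

```text
$.deltas[0]: bad value
```

```bash
python3 - <<'E'
from geo import *
from crop import crop
import pickle
o=get_obs();s=snapshot("wrist");d=snapshot("side");c=snapshot("scene")
pickle.dump((o,s,d,c),open("v1.pkl","wb"))
print(np.round(o["tcp_pos"],4),np.round(o["joint_pos"],2))
w=s["pixels"]
f=np.vstack([cv2.resize(w,(640,400))]);
f=crop(w,0,0,640,400,1.25)
cv2.imwrite("pics/w1.png",f)
E
```

```text
[0.507  0.3127 0.3012] [ 0.81  0.49  1.23 -0.56  1.79  0.56]
```

View pics/w1.png

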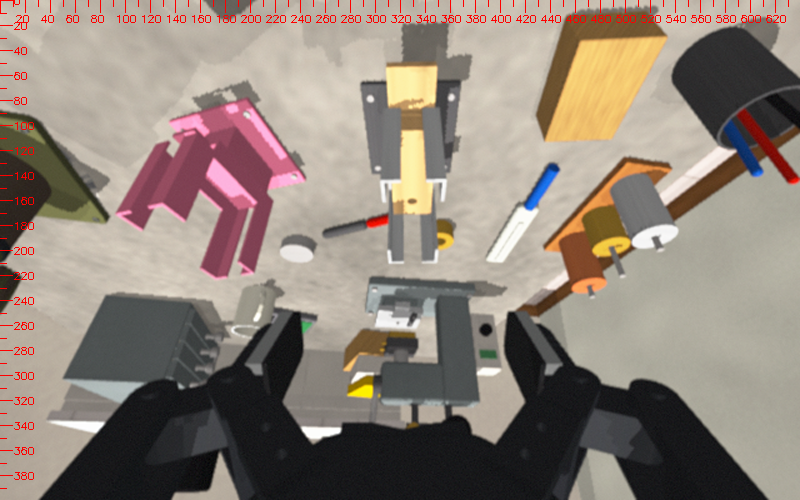

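```bash
python3 - <<'E'
from geo import *
import pickle
o,s,d,c=pickle.load(open("v1.pkl","rb"))
print(np.round(s["pose"],3).tolist())
g=s["pixels"]
for n,u,v,z in[("endL",310.4,51.5,.068),("endR",349.5,51.5,.068),("slotL",311.5,86,.068),("slotR",349,86,.068),
 ("p nearL",307.5,155,.165),("p nearR",355,155,.165),("p farL",312,210,.165),("p farR",348,210,.165),("topspare hole",330,161,.1),("hole endL",314,170.5,.1),("hole endR",346,170.5,.1)]:
    print(n,np.round(onz(s,u,v,z),4))
im=cv2.resize(g[30:220,280:380],None,fx=3.1,fy=3.1,interpolation=cv2.INTER_CUBIC)
from crop import crop
cv2.imwrite("pics/w1c.png",np.hstack([crop(g,280,30,100,100,4),crop(g,280,130,100,100,4)]))
from geo import *
p0=np.array(o["tcp_pos"]);R0=np.array(o["orientation"]);print(delta(p0,R0,[.497,.361,.12],Rtool(-77,38)))
E
```

```text
[[0.974, -0.124, -0.19, 0.471], [0.227, 0.542, 0.809, 0.46], [0.003, -0.831, 0.556, 0.363], [0.0, 0.0, 0.0, 1.0]]
endL [0.4965 0.2977 0.068 ]
endR [0.5373 0.3071 0.068 ]
slotL [0.5058 0.2569 0.068 ]
slotR [0.5495 0.267  0.068 ]
p nearL [0.5064 0.2424 0.165 ]
p nearR [0.5547 0.2535 0.165 ]
p farL [0.5329 0.1339 0.165 ]
p farR [0.5812 0.1449 0.165 ]
topspare hole [0.5514 0.166  0.1   ]
hole endL [0.5335 0.1399 0.1   ]
hole endR [0.5799 0.1505 0.1   ]
(array([15.07,  0.07, 11.21]), array([ 0.004,  0.002, -0.   ]))
```

View pics/w1c.png

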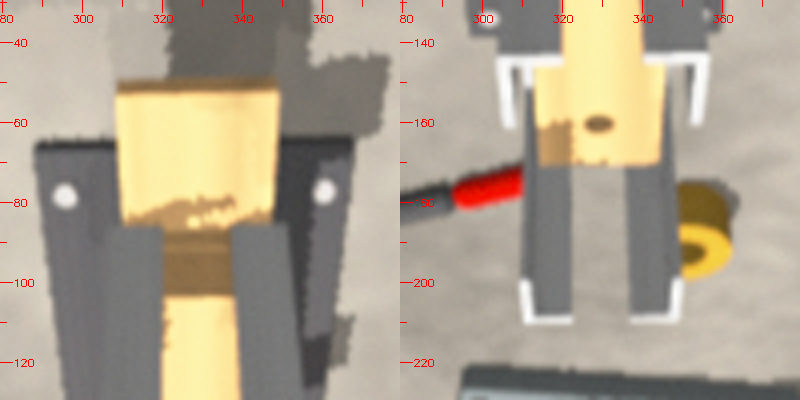

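Wrist view shows the tag end at px (309–349, 52) and hole end away, aligned with tool yaw (-77°). Approaching along the tool axis.

```bash
python3 - <<'E'
from geo import *
o=get_obs();p0=np.array(o["tcp_pos"]);R0=np.array(o["orientation"]);R=Rtool(-77,38)
g=np.array([.523,.275,.0455]);print(delta(p0,R0,g-.09*R[:,2],R))
E
```

```text
(array([12.04,  0.81, 13.44]), array([0.002, 0.002, 0.009]))
```

Emit:
play_rows --deltas '[{"x": 3,"y": 0.2,"z": 3,"wx": 0,"wy": 0,"wz": 0,"claw": 0},{"x": 6,"y": 0.4,"z": 5,"wx": 0,"wy": 0,"wz": 0,"claw": 0},{"x": 9,"y": 0.6,"z": 8,"wx": 0,"wy": 0,"wz": 0.005,"claw": 0},{"x": 12,"y": 0.8,"z": 10.5,"wx": 0,"wy": 0,"wz": 0.009,"claw": 0},{"x": 12,"y": 0.8,"z": 13.4,"wx": 0,"wy": 0,"wz": 0.009,"claw": 0},{"x": 12,"y": 0.8,"z": 13.4,"wx": 0,"wy": 0,"wz": 0.009,"claw": 0},{"x": 12,"y": 0.8,"z": 13.4,"wx": 0,"wy": 0,"wz": 0.009,"claw": 0},{"x": 12,"y": 0.8,"z": 13.4,"wx": 0,"wy": 0,"wz": 0.009,"claw": 0}]'

```text
t: 1.83
tcp_pos: [0.5144, 0.3237, 0.1229]
orientation: [[-0.165, 0.976, 0.14], [0.772, 0.216, -0.598], [-0.614, 0.009, -0.789]]
force: [0.5, 0.2, -0.1]
gripper_width: 1.001
grip_force: 0.0
```

```bash
python3 - <<'E'
from geo import *
from crop import crop
o=get_obs();p0=np.array(o["tcp_pos"]);R0=np.array(o["orientation"]);R=Rtool(-77,38)
g=np.array([.523,.275,.0455]);print(p0,delta(p0,R0,g,R))
s=snapshot("wrist");cv2.imwrite("pics/w2.png",crop(s["pixels"],120,0,400,400,1.45))
import pickle;pickle.dump((o,s),open("v2.pkl","wb"))
E
```

```text
[0.5144432  0.32367093 0.12285003] (array([ 0.86, -0.29,  9.13]), array([ 0.002, -0.001, -0.013]))
```

View pics/w2.png

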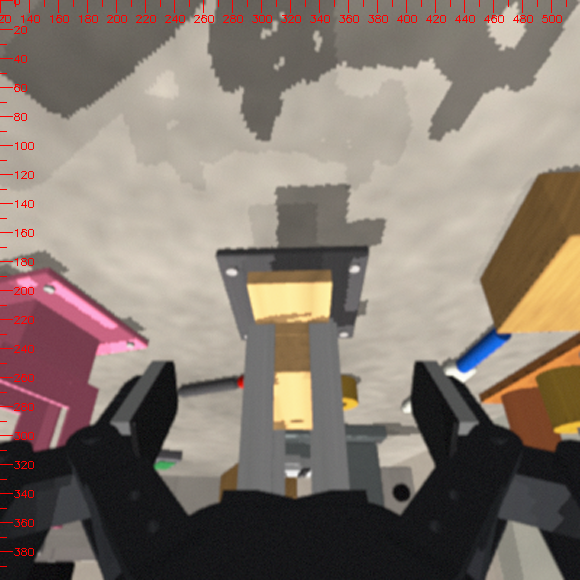

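```bash
python3 - <<'E'
from geo import *
import pickle;o,s=pickle.load(open("v2.pkl","rb"))
a,b=onz(s,291.7,195,.068),onz(s,348.3,195,.068);print(a,b,(a+b)/2,np.linalg.norm(b-a),np.degrees(np.arctan2(*(b-a)[[1,0]])))
a,b=onz(s,296,221.5,.068),onz(s,346,221.5,.068);print("slot",a,b,(a+b)/2)
o=get_obs();p0=np.array(o["tcp_pos"]);R0=np.array(o["orientation"]);print(p0,R0)
E
```

```text
[0.49603968 0.29723392 0.068     ] [0.53738791 0.30583436 0.068     ] [0.51671379 0.30153414 0.068     ] 0.04223321515952254 11.74999411360106
slot [0.50486573 0.25739721 0.068     ] [0.54734251 0.26609574 0.068     ] [0.52610412 0.26174647 0.068     ]
[0.51465986 0.32440066 0.1233731 ] [[-0.16464519  0.97619853  0.14116796]
 [ 0.77230007  0.21661471 -0.59718562]
 [-0.61355079  0.01070028 -0.78958276]]
```

Emit:
play_rows --deltas '[{"x": 0.9,"y": -0.3,"z": 2,"wx": 0,"wy": 0,"wz": -0.013,"claw": 0},{"x": 0.9,"y": -0.3,"z": 4,"wx": 0,"wy": 0,"wz": -0.013,"claw": 0},{"x": 0.9,"y": -0.3,"z": 6,"wx": 0,"wy": 0,"wz": -0.013,"claw": 0},{"x": 0.9,"y": -0.3,"z": 8,"wx": 0,"wy": 0,"wz": -0.013,"claw": 0},{"x": 0.9,"y": -0.3,"z": 9.2,"wx": 0,"wy": 0,"wz": -0.013,"claw": 0},{"x": 0.9,"y": -0.3,"z": 9.2,"wx": 0,"wy": 0,"wz": -0.013,"claw": 0},{"x": 0.9,"y": -0.3,"z": 9.2,"wx": 0,"wy": 0,"wz": -0.013,"claw": 0},{"x": 0.9,"y": -0.3,"z": 9.2,"wx": 0,"wy": 0,"wz": -0.013,"claw": 0}]'

```text
t: 2.55
tcp_pos: [0.5225, 0.2763, 0.0442]
orientation: [[-0.179, 0.974, 0.141], [0.769, 0.228, -0.598], [-0.614, 0.002, -0.789]]
force: [-1.2, 0.3, 0.1]
gripper_width: 1.003
grip_force: 0.0
```

```bash
python3 - <<'E'
from geo import *
s=snapshot("side");s=snapshot("wrist");cv2.imwrite("pics/w3.png",s["pixels"])
o=get_obs();p0=np.array(o["tcp_pos"]);R0=np.array(o["orientation"]);print(p0,delta(p0,R0,[.523,.275,.0455],Rtool(-77,38)),np.round(o["joint_pos"],2))
E
```

```text
[0.52229908 0.2763967  0.04393004] (array([-0.22,  0.04, -0.03]), array([ 0.003, -0.002,  0.002])) [ 0.75  0.71  1.52 -0.58  1.32  0.79]
```

Emit:
play_rows --deltas '[{"x": -0.2,"y": 0,"z": 0,"wx": 0,"wy": 0,"wz": 0,"claw": 0},{"x": -0.2,"y": 0,"z": 0,"wx": 0,"wy": 0,"wz": 0,"claw": 1},{"x": -0.2,"y": 0,"z": 0,"wx": 0,"wy": 0,"wz": 0,"claw": 1},{"x": -0.2,"y": 0,"z": 0,"wx": 0,"wy": 0,"wz": 0,"claw": 1},{"x": -0.2,"y": 0,"z": 0,"wx": 0,"wy": 0,"wz": 0,"claw": 1},{"x": -0.2,"y": 0,"z": 0,"wx": 0,"wy": 0,"wz": 0,"claw": 1},{"x": -0.2,"y": 0,"z": 0,"wx": 0,"wy": 0,"wz": 0,"claw": 1},{"x": -0.2,"y": 0,"z": 0,"wx": 0,"wy": 0,"wz": 0,"claw": 1}]'

```text
t: 3.32
tcp_pos: [0.522, 0.2736, 0.0442]
orientation: [[-0.18, 0.974, 0.139], [0.767, 0.228, -0.599], [-0.615, -0.001, -0.788]]
force: [-1.2, 1.4, 3.1]
gripper_width: 0.5
grip_force: 60.2
```

```bash
python3 - <<'E'
from geo import *
o=get_obs();p0=np.array(o["tcp_pos"]);R0=np.array(o["orientation"])
f=Rtool(-77,0)[:,0];print(p0,o["gripper_width"],o["grip_force"],o["force"],delta(p0,R0,p0+f*.1,R0),delta(p0,R0,p0+[0,0,.1],R0))
E
```

```text
[0.5219584  0.27361415 0.04418939] 0.5004584352468767 60.15522082189818 [-1.20848487  1.42998451  3.09812208] (array([ 7.88,  0.03, -6.15]), array([0., 0., 0.])) (array([-6.15, -0.01, -7.88]), array([0., 0., 0.]))
```

Emit:
play_rows --deltas '[{"x": 0.6,"y": 0,"z": -0.47,"wx": 0,"wy": 0,"wz": 0,"claw": 1},{"x": 1.6,"y": 0,"z": -1.25,"wx": 0,"wy": 0,"wz": 0,"claw": 1},{"x": 2.8,"y": 0,"z": -2.19,"wx": 0,"wy": 0,"wz": 0,"claw": 1},{"x": 4.0,"y": 0,"z": -3.12,"wx": 0,"wy": 0,"wz": 0,"claw": 1},{"x": 5.2,"y": 0,"z": -4.06,"wx": 0,"wy": 0,"wz": 0,"claw": 1},{"x": 6.4,"y": 0,"z": -5.0,"wx": 0,"wy": 0,"wz": 0,"claw": 1},{"x": 7.6,"y": 0,"z": -5.93,"wx": 0,"wy": 0,"wz": 0,"claw": 1},{"x": 8.4,"y": 0,"z": -6.56,"wx": 0,"wy": 0,"wz": 0,"claw": 1}]'

```text
t: 3.98
tcp_pos: [0.4967, 0.3808, 0.0431]
orientation: [[-0.182, 0.973, 0.14], [0.768, 0.23, -0.597], [-0.614, -0.001, -0.79]]
force: [-0.6, -0.4, -1.0]
gripper_width: 0.506
grip_force: 60.7
```

```bash
python3 - <<'E'
from geo import *
from crop import crop
import pickle
o=get_obs();s=snapshot("wrist");d=snapshot("side");c=snapshot("scene");o=get_obs();pickle.dump((o,s,d,c),open("v4.pkl","wb"))
print(o["tcp_pos"],o["gripper_width"],o["force"])
cv2.imwrite("pics/v4.png",np.hstack([crop(s["pixels"],160,60,320,300,1.4),crop(d["pixels"],210,200,100,122,3.45)[:420,:345]]))
E
```

```text
[0.49711311 0.3788702  0.04339685] 0.5041377596293368 [-0.55817431 -0.40131384 -0.59154484]
```

View pics/v4.png

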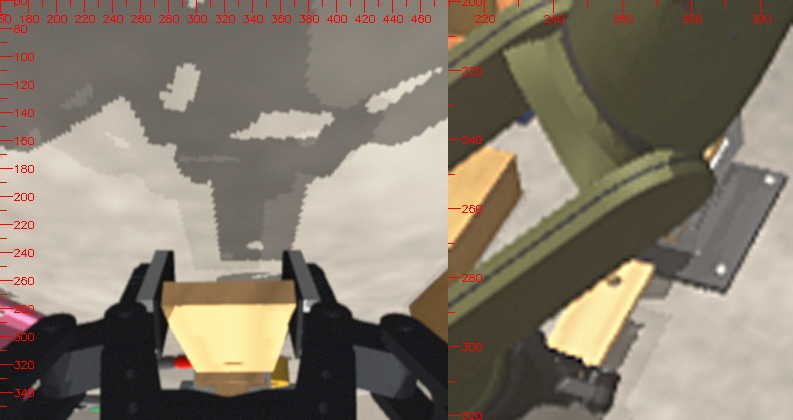

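The tag is out (≈107 mm drawn), held straight, others in the magazine. Lifting and carrying it to a viewpoint beside the press.

Emit:
play_rows --deltas '[{"x": -1.6,"y": 0,"z": -2,"wx": 0,"wy": 0,"wz": 0,"claw": 1},{"x": -4,"y": 0,"z": -5.1,"wx": 0,"wy": 0,"wz": 0,"claw": 1},{"x": -6.5,"y": 0,"z": -8.3,"wx": 0,"wy": 0,"wz": 0,"claw": 1},{"x": -9,"y": 0,"z": -11.5,"wx": 0,"wy": 0,"wz": 0,"claw": 1},{"x": -11.4,"y": 0,"z": -14.6,"wx": 0,"wy": 0,"wz": 0,"claw": 1},{"x": -13.8,"y": 0,"z": -17.7,"wx": 0,"wy": 0,"wz": 0,"claw": 1},{"x": -15.8,"y": 0,"z": -20.3,"wx": 0,"wy": 0,"wz": 0,"claw": 1},{"x": -15.8,"y": 0,"z": -20.3,"wx": 0,"wy": 0,"wz": 0,"claw": 1}]'

```text
t: 4.8
tcp_pos: [0.4998, 0.3782, 0.3095]
orientation: [[-0.173, 0.974, 0.146], [0.773, 0.226, -0.593], [-0.611, 0.01, -0.792]]
force: [0.8, 0.3, 1.4]
gripper_width: 0.503
grip_force: 60.7
```

```bash
python3 - <<'E'
from geo import *
o=get_obs();p0=np.array(o["tcp_pos"]);R0=np.array(o["orientation"])
print(p0,delta(p0,R0,[.473,-.161,.30],Rtool(-40,38)),np.round(R0.T@[0,0,1],3))
E
```

```text
[0.49981393 0.37815544 0.30945602] (array([-40.61, -14.81,  32.34]), array([-0.387, -0.002, -0.515])) [-0.611  0.01  -0.792]
```

Emit:
play_rows --deltas '[{"x": -1.6,"y": -0.6,"z": 1.2,"wx": -0.02,"wy": 0,"wz": -0.03,"claw": 1},{"x": -4,"y": -1.5,"z": 3,"wx": -0.05,"wy": 0,"wz": -0.06,"claw": 1},{"x": -7,"y": -2.6,"z": 5.5,"wx": -0.07,"wy": 0,"wz": -0.1,"claw": 1},{"x": -10,"y": -3.7,"z": 7.9,"wx": -0.1,"wy": 0,"wz": -0.13,"claw": 1},{"x": -13,"y": -4.8,"z": 10.3,"wx": -0.13,"wy": 0,"wz": -0.17,"claw": 1},{"x": -16,"y": -5.8,"z": 12.7,"wx": -0.15,"wy": 0,"wz": -0.2,"claw": 1},{"x": -19,"y": -6.9,"z": 15.1,"wx": -0.18,"wy": 0,"wz": -0.23,"claw": 1},{"x": -22,"y": -8.0,"z": 17.5,"wx": -0.2,"wy": 0,"wz": -0.26,"claw": 1}]'

```text
t: 5.47
tcp_pos: [0.4825, 0.0831, 0.2982]
orientation: [[-0.421, 0.847, 0.323], [0.667, 0.531, -0.523], [-0.615, -0.005, -0.789]]
force: [0.9, -0.8, 0.0]
gripper_width: 0.504
grip_force: 60.7
```

```bash
python3 - <<'E'
from geo import *
o=get_obs();p0=np.array(o["tcp_pos"]);R0=np.array(o["orientation"])
print(p0,delta(p0,R0,[.473,-.161,.30],Rtool(-40,38)))
E
```

```text
[0.48245673 0.08307594 0.2982056 ] (array([-15.98, -13.76,  12.33]), array([-0.197, -0.002, -0.244]))
```

Emit:
play_rows --deltas '[{"x": -2.2,"y": -1.9,"z": 1.7,"wx": -0.03,"wy": 0,"wz": -0.035,"claw": 1},{"x": -4.5,"y": -3.9,"z": 3.5,"wx": -0.06,"wy": 0,"wz": -0.07,"claw": 1},{"x": -7,"y": -6,"z": 5.4,"wx": -0.09,"wy": 0,"wz": -0.11,"claw": 1},{"x": -9.5,"y": -8.2,"z": 7.3,"wx": -0.12,"wy": 0,"wz": -0.15,"claw": 1},{"x": -12,"y": -10.3,"z": 9.3,"wx": -0.15,"wy": 0,"wz": -0.19,"claw": 1},{"x": -14.5,"y": -12.5,"z": 11.2,"wx": -0.18,"wy": 0,"wz": -0.22,"claw": 1},{"x": -16,"y": -13.8,"z": 12.3,"wx": -0.2,"wy": 0,"wz": -0.245,"claw": 1},{"x": -16,"y": -13.8,"z": 12.3,"wx": -0.2,"wy": 0,"wz": -0.245,"claw": 1}]'

```text
t: 6.13
tcp_pos: [0.4699, -0.165, 0.3005]
orientation: [[-0.6, 0.649, 0.468], [0.512, 0.761, -0.398], [-0.615, 0.001, -0.789]]
force: [0.2, 0.7, -0.0]
gripper_width: 0.503
grip_force: 60.8
```

```bash
python3 - <<'E'
from geo import *
from crop import crop
import pickle
snapshot("side");snapshot("side")
s=snapshot("wrist");d=snapshot("side");c=snapshot("scene");o=get_obs();pickle.dump((o,s,d,c),open("v5.pkl","wb"))
print(o["tcp_pos"],np.round(o["dq"],3))
cv2.imwrite("pics/v5.png",crop(s["pixels"],200,60,260,195,3.05))
E
```

```text
[ 0.47361848 -0.15752311  0.30019807] [ 0.028  0.005 -0.005  0.002 -0.002 -0.005]
```

View pics/v5.png

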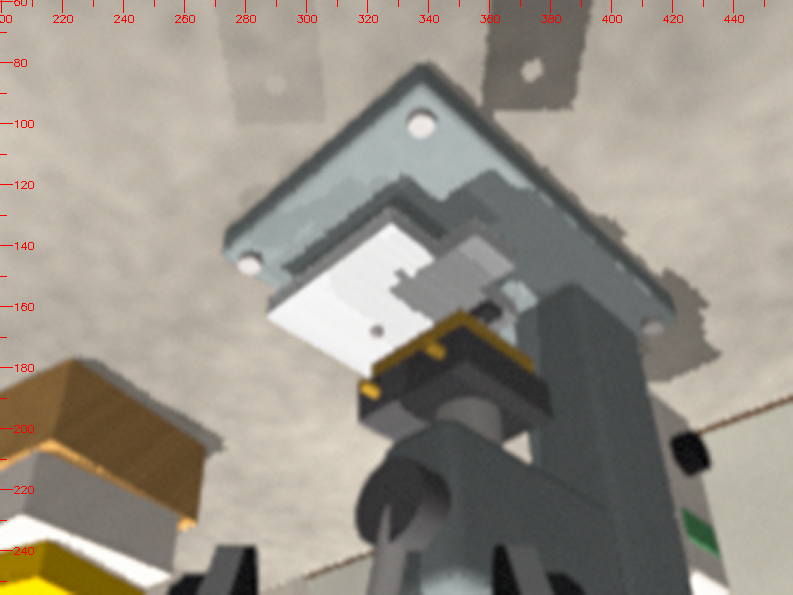

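The view shows the pin at px (323,168), bed corners (327,132) [-60,-50] and (287,163) [35,-50], tongue corners (355,136) and (368,147). Fit the press pose.

```bash
python3 - <<'E'
from geo import *
import pickle
from scipy.optimize import least_squares
o,s,d,c=pickle.load(open("v5.pkl","rb"))
m=np.array([[0,0,66],[-60,-50,60],[35,-50,60],[-84,-16,60],[-84,16,60]])/1000.
q=np.array([[323.1,168],[327.4,132.3],[287.4,163.1],[355.2,135.9],[368.3,147.4]])
def W(p,m):
    c_,s_=np.cos(p[2]),np.sin(p[2]);return np.c_[p[0]+c_*m[:,0]-s_*m[:,1],p[1]+s_*m[:,0]+c_*m[:,1],m[:,2]]
r=least_squares(lambda p:(proj(s,W(p,m))-q).ravel(),[.633,-.294,-1.47]);print("wrist",r.x,np.degrees(r.x[2]),r.fun.round(1).reshape(-1,2).tolist())
sc=pickle.load(open("v1.pkl","rb"))[3];m2=m[[0,1,2]].copy();m2[1]=[.035,.05,.06]
q2=np.array([[240,260.5],[238,283],[219,255]])
r2=least_squares(lambda p:(proj(sc,W(p,m2))-q2).ravel(),r.x);print("scene",r2.x,np.degrees(r2.x[2]),r2.fun.round(1).reshape(-1,2).tolist())
mh=np.array([[-84,-32,110],[-18,-32,110],[-84,32,110],[0,0,66],[-25,23.5,66]])/1000
print(proj(s,W(r.x,mh)).round(1).tolist())
for f in ("v1.pkl","v5.pkl"):
  dd=pickle.load(open(f,"rb"))[2];print("side pred",proj(dd,W(r.x,m)).round(1).tolist())
E
```

```text
wrist [ 0.63221798 -0.29666415 -1.48305561] -84.97282718144785 [[-0.1, 1.8], [0.2, -0.0], [-1.1, 0.0], [0.3, -0.2], [0.6, -0.9]]
scene [ 0.63580728 -0.29661357 -1.45638756] -83.44486064596998 [[0.5, 0.1], [-0.5, -0.9], [0.1, 0.8]]
[[350.4, 156.0], [316.2, 177.8], [378.9, 176.8], [323.0, 169.8], [343.6, 169.3]]
side pred [[345.4, 156.0], [350.5, 169.9], [362.5, 156.1], [338.3, 170.9], [330.0, 168.4]]
side pred [[345.4, 156.0], [350.5, 169.9], [362.5, 156.1], [338.3, 170.9], [330.0, 168.4]]
```

```bash
python3 - <<'E'
from geo import *
o=get_obs();p0=np.array(o["tcp_pos"]);R0=np.array(o["orientation"])
print(p0,delta(p0,R0,[.51,-.06,.29],R0),delta(p0,R0,[.611,-.05,.20],Rtool(-85,38)))
E
```

```text
[ 0.47361848 -0.15752311  0.30019807] (array([ 3.38,  9.81, -1.29]), array([0., 0., 0.])) (array([ 3.31, 17.03, 10.19]), array([ 0.487, -0.003,  0.619]))
```

Emit:
play_rows --deltas '[{"x": 1.1,"y": 3.2,"z": -0.4,"wx": 0,"wy": 0,"wz": 0,"claw": 1},{"x": 2.2,"y": 6.5,"z": -0.8,"wx": 0.06,"wy": 0,"wz": 0.08,"claw": 1},{"x": 3.3,"y": 9.5,"z": -1,"wx": 0.13,"wy": 0,"wz": 0.17,"claw": 1},{"x": 3.3,"y": 12,"z": 1,"wx": 0.21,"wy": 0,"wz": 0.26,"claw": 1},{"x": 3.3,"y": 14,"z": 3,"wx": 0.28,"wy": 0,"wz": 0.36,"claw": 1},{"x": 3.3,"y": 16,"z": 6,"wx": 0.35,"wy": 0,"wz": 0.45,"claw": 1},{"x": 3.3,"y": 17,"z": 9,"wx": 0.42,"wy": 0,"wz": 0.54,"claw": 1},{"x": 3.3,"y": 17,"z": 10.2,"wx": 0.487,"wy": 0,"wz": 0.619,"claw": 1}]'

```text
t: 7.05
tcp_pos: [0.6141, -0.0458, 0.1961]
orientation: [[-0.098, 0.992, 0.074], [0.783, 0.123, -0.609], [-0.614, -0.002, -0.79]]
force: [0.3, 0.0, -0.7]
gripper_width: 0.506
grip_force: 60.9
```

```bash
python3 - <<'E'
from geo import *
snapshot("side");snapshot("side")
o=get_obs();p0=np.array(o["tcp_pos"]);R0=np.array(o["orientation"])
print(p0,delta(p0,R0,[.6163,-.1062,.064],Rtool(-85,38)))
E
```

```text
[ 0.61470383 -0.04744129  0.1959384 ] (array([ 3.48, -0.52, 14.01]), array([ 0.02 , -0.002,  0.031]))
```

Emit:
play_rows --deltas '[{"x": 1.5,"y": -0.2,"z": 1.5,"wx": 0.02,"wy": 0,"wz": 0.031,"claw": 1},{"x": 3.5,"y": -0.5,"z": 4,"wx": 0.02,"wy": 0,"wz": 0.031,"claw": 1},{"x": 3.5,"y": -0.5,"z": 7,"wx": 0.02,"wy": 0,"wz": 0.031,"claw": 1},{"x": 3.5,"y": -0.5,"z": 9.5,"wx": 0.02,"wy": 0,"wz": 0.031,"claw": 1},{"x": 3.5,"y": -0.5,"z": 12,"wx": 0.02,"wy": 0,"wz": 0.031,"claw": 1},{"x": 3.5,"y": -0.5,"z": 14,"wx": 0.02,"wy": 0,"wz": 0.031,"claw": 1},{"x": 3.5,"y": -0.5,"z": 14,"wx": 0.02,"wy": 0,"wz": 0.031,"claw": 1},{"x": 3.5,"y": -0.5,"z": 14,"wx": 0.02,"wy": 0,"wz": 0.031,"claw": 1}]'

```text
t: 7.82
tcp_pos: [0.6123, -0.1086, 0.0686]
orientation: [[-0.067, 0.996, 0.054], [0.787, 0.087, -0.611], [-0.614, 0.002, -0.79]]
force: [-0.2, 1.0, -0.9]
gripper_width: 0.506
grip_force: 60.9
```

```bash
python3 - <<'E'
from geo import *
from crop import crop
import pickle
snapshot("side")
s=snapshot("wrist");d=snapshot("side");c=snapshot("scene");o=get_obs();pickle.dump((o,s,d,c),open("v6.pkl","wb"))
p0=np.array(o["tcp_pos"]);R0=np.array(o["orientation"]);print(p0,delta(p0,R0,[.6163,-.1062,.064],Rtool(-85,38)))
cv2.imwrite("pics/v6.png",np.vstack([np.hstack([crop(d["pixels"],290,90,100,100,3.0),crop(c["pixels"],200,170,130,100,3.0)[:,:390]]),crop(s["pixels"],200,200,230,100,3.0)]))
E
```

```text
[ 0.61429595 -0.1083473   0.0701145 ] (array([0.53, 0.21, 0.36]), array([ 0.004, -0.003, -0.005]))
```

View pics/v6.png

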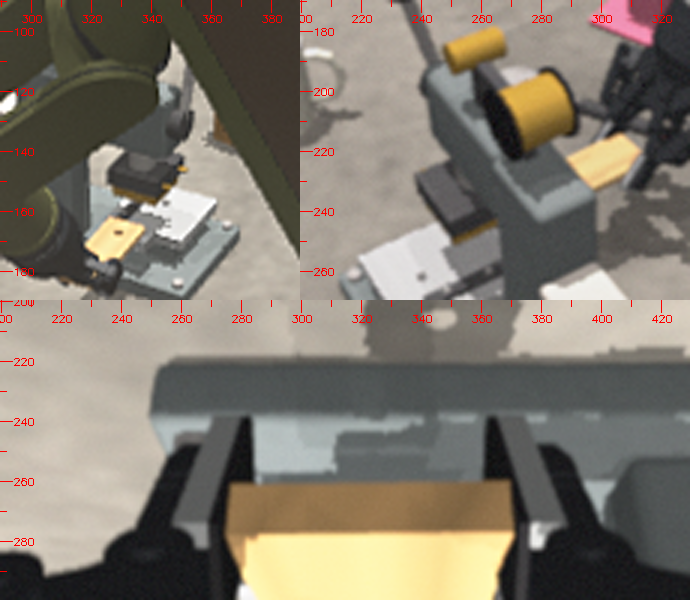

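Ten pictures used; the last shows the tag level in front of the head, hole at side px (329,167). From here I check numerically by fitting the tag's outline.

```bash
cat > fit.py <<'E'
from geo import *
from scipy.optimize import minimize
PIN=np.array([.633,-.2965,.06]);YAW=-85.
PR=Ro.from_euler("z",YAW,degrees=True).as_matrix()
K=4
def box():
    a=[(-60,-22),(-60,22),(50,22),(57,19),(60,12),(60,-12),(57,-19),(50,-22)]
    return np.array([(x,y,z) for z in(-4,4) for x,y in a])/1000
def pose(p):
    "p: hole x,y,z(underside) in press mm, yaw deg, nose-up pitch deg"
    R=PR@Ro.from_euler("ZY",[p[3],-p[4]],degrees=True).as_matrix()
    return PIN+PR@np.array(p[:3])/1000-R@[.038,0,-.004],R
def masks(s,win):
    x0,y0,w,h=win;c=s["pixels"][y0:y0+h,x0:x0+w]
    H=cv2.cvtColor(c,cv2.COLOR_BGR2HSV).astype(int)
    tan=(H[...,0]>8)&(H[...,0]<28)&(H[...,1]>60)&(H[...,2]>80)
    dark=H[...,2]<75
    return tan,dark
def cost(p,views):
    C,R=pose(p);P=C+box()@R.T;e=0
    for s,win,tan,dark,wt in views:
        q=(proj(s,P)-win[:2]+.5)*K
        hull=cv2.convexHull(q.astype(np.float32)).round().astype(np.int32)
        im=np.zeros((win[3]*K,win[2]*K),np.uint8);cv2.fillConvexPoly(im,hull,255)
        cov=cv2.resize(im,(win[2],win[3]),interpolation=cv2.INTER_AREA)/255.
        e+=wt*(np.abs(cov-tan)*~dark).sum()
    return e
def fit(p0,views,free=(0,1,2,3,4),prior=(20,10,10,6,6)):
    p0=np.array(p0,float);f=list(free);pr=np.array(prior,float)[f]
    def g(v):
        p=p0.copy();p[f]=v;return cost(p,views)+(((v-p0[f])/pr)**2).sum()*3
    sx=np.vstack([p0[f]]+[p0[f]+np.eye(len(f))[i]*3 for i in range(len(f))])
    r=minimize(g,p0[f],method="Nelder-Mead",options=dict(initial_simplex=sx,xatol=.05,fatol=.05,maxiter=600))
    p=p0.copy();p[f]=r.x;return p,cost(p0,views),cost(p,views)
def view(s,win,wt=1):
    return (s,win,*masks(s,win),wt)
def expect(o):
    "tag parameters expected from the TCP pose"
    p=PR.T@(np.array(o["tcp_pos"])-PIN)*1000;R=PR.T@np.array(o["orientation"])
    lean=np.degrees(np.arctan2(-R[2,0],-R[2,2]));y=np.degrees(np.arctan2(R[1,1],R[0,1]))-90
    return [p[0]+69.3,p[1],p[2]+15.8,y,lean-38]
E
python3 - <<'E'
from fit import *
import pickle
o,s,d,c=pickle.load(open("v6.pkl","rb"));e=expect(o);print(np.round(e,2))
vs=view(d,(305,145,50,45));vw=view(s,(260,235,125,95),.15)
print(vs[2].sum(),vw[2].sum())
for V in([vs],[vw],[vs,vw]):
    p,a,b=fit(e,V);print(np.round(p,2),a,b)
for i in range(155,176,2):print("".join("T" if t else("#" if k else ".") for t,k in zip(vs[2][i-145],vs[3][i-145])))
E
```

```text
[-1.1977e+02 -2.2300e+00  2.5910e+01 -6.0000e-02 -1.6000e-01]
273 5841
[-117.62   -2.15   27.36   -1.01   -0.19] 136.76862745098038 124.6470588235294
[-1.1869e+02 -3.9900e+00  2.7360e+01 -3.0000e-02  1.5500e+00] 142.87 69.14411764705882
[-119.3    -3.67   28.09    0.16    1.83] 279.6386274509804 198.98745098039214
............#..............TTTTTTTTT###...........
....#.....#...................TTT.TTT.............
TT...##.....#..............####...................
.....#####...............#.##.....................
##.T#######.........TTTTTTTT......................
#..##########......TTTTTTTTTTTTTT.................
...##########....TTTTTTTTTTTTTTTT.................
.###.########..TTTTTTTTTTTTTTTTT..................
#############T.TTTTTTTTTTTTTTT....................
##############TTTTTTTTTTTTTT......................
#################TTTTTTTTTT.......................
```

```bash
python3 - <<'E'
from fit import *
import pickle
o,s,d,c=pickle.load(open("v6.pkl","rb"));e=expect(o)
vs=view(d,(305,161,50,25),1);vw=view(s,(260,235,125,95),.15);vc=view(c,(285,205,40,35),1)
for V in([vs],[vw],[vs,vw],[vs,vw,vc]):
    p,a,b=fit(e,V);print(np.round(p,2),a,b)
p0=np.array(o["tcp_pos"]);R0=np.array(o["orientation"])
# pose A: tag hole at x=-60, pose B: -15 ; both y 0,z +12
for hx in(-70,-15):
    t=PIN+PR@np.array([hx-69.3,2.5,12-15.8-1])/1000
    print(hx,t,delta(p0,R0,t,Rtool(YAW,38)))
for rr in range(235,330,6):print("".join("T" if t else("#" if k else ".") for t,k in zip(vw[2][rr-235],vw[3][rr-235])))
E
```

```text
[-118.34   -2.02   27.68   -0.72   -0.75] 75.89019607843137 63.20392156862745
[-1.1869e+02 -3.9900e+00  2.7360e+01 -3.0000e-02  1.5500e+00] 142.87 69.14411764705882
[-119.46   -3.63   27.7     0.24    1.57] 218.76019607843136 140.32294117647058
[-119.8    -3.94   28.24    0.19    1.77] 464.07392156862744 361.72647058823526
-70 [ 0.62334969 -0.15751219  0.0552    ] (array([-3.01,  0.47,  4.23]), array([ 0.004, -0.003, -0.005]))
-15 [ 0.62814326 -0.2123029   0.0552    ] (array([-7.36,  0.47,  7.61]), array([ 0.004, -0.003, -0.005]))
.............................................................................................................................
...................#####..............................................................................#####..................
.................#######.............................................................................########................
#####..........#########.............................................................................##########..........####
###..........############..................................
[... 752 characters left out ...]
TTTTTTTTTTTTTTTTTTTTTTTTTTTTTTTTTTTTTTTTTTTTTTT..TTT##################
##################.........TTTTTTTTTTTTTTTTTTTTTTTTTTTTTTTTTTTTTTTTTTTTTTTTTTTTTTTTTTTTTTTTTTTTTTTTT..TT....#################
#################..............TTTTTTTTTTTTTTTTTTTTTTTTTTTTTTTTTTTTTTTTTTTTTTTTTTTTTTTTTTTTTTTTTTTTTTT........###############
###############....TTTTTTT.........TTTTTTTTTTTTTTTTTTTTTTTTTTTTTTTTTTTTTTTTTTTTTTTTTTTTTTTTTTTTTTTT............##..##########
############....TTTTTTTTTTTTTTTTTTTTTT.TTTTTTTTTTTTTTTTTTTTTTTTTTTTTTTTTTTTTTTTTTTTTTTTTTTTTTTTTT..................##########
#############.TTTTTTTTTTTTTTTTTTTTTTTTTTTTTTTTTTTTTTTTTTTTTTTTTTTTTTTTTTTTTTTTTTTTTTTTTTTTTTTTTT..................###########
```

Emit:
play_rows --deltas '[{"x": -0.6,"y": 0.3,"z": 1.5,"wx": 0.004,"wy": -0.003,"wz": -0.005,"claw": 1},{"x": -1.8,"y": 0.32,"z": 3.2,"wx": 0.004,"wy": -0.003,"wz": -0.005,"claw": 1},{"x": -3,"y": 0.32,"z": 4.2,"wx": 0.004,"wy": -0.003,"wz": -0.005,"claw": 1},{"x": -3,"y": 0.32,"z": 4.2,"wx": 0.004,"wy": -0.003,"wz": -0.005,"claw": 1},{"x": -3,"y": 0.32,"z": 4.2,"wx": 0.004,"wy": -0.003,"wz": -0.005,"claw": 1},{"x": -3,"y": 0.32,"z": 4.2,"wx": 0.004,"wy": -0.003,"wz": -0.005,"claw": 1},{"x": -3,"y": 0.32,"z": 4.2,"wx": 0.004,"wy": -0.003,"wz": -0.005,"claw": 1},{"x": -3,"y": 0.32,"z": 4.2,"wx": 0.004,"wy": -0.003,"wz": -0.005,"claw": 1}]'

```text
t: 8.68
tcp_pos: [0.621, -0.1582, 0.0538]
orientation: [[-0.07, 0.996, 0.051], [0.785, 0.086, -0.614], [-0.616, -0.003, -0.788]]
force: [0.2, -0.4, -0.2]
gripper_width: 0.498
grip_force: 60.9
```

```bash
python3 - <<'E'
from fit import *
import pickle
s=snapshot("wrist");d=snapshot("side");c=snapshot("scene");o=get_obs();pickle.dump((o,s,d,c),open("v7.pkl","wb"))
e=expect(o);print("exp",np.round(e,2),o["force"])
vs=view(d,(305,161,50,25),1);vw=view(s,(260,235,125,75),.15)
for V in([vs],[vw],[vs,vw]):
    p,a,b=fit(e,V);print(np.round(p,2),a,b)
p0=np.array(o["tcp_pos"]);R0=np.array(o["orientation"])
t=PIN+PR@np.array([-16-70,1,12-17.4])/1000;print(p0,delta(p0,R0,t,Rtool(YAW,38)))
E
```

```text
exp [-6.943e+01 -1.000e-01  9.590e+00 -5.000e-02  2.000e-02] [ 0.38100707  0.06309532 -0.90462422]
[-69.14   1.38  11.02  -1.53   0.23] 60.51764705882353 51.13333333333334
[-66.96   3.68   7.85   2.95  -0.27] 162.7170588235294 148.6041176470588
[-67.13   3.93   8.78   2.99   0.23] 223.23470588235296 205.0323529411765
[ 0.62081078 -0.15830709  0.05378583] (array([-4.2 ,  0.11,  3.18]), array([-0.003,  0.   ,  0.001]))
```

Emit:
play_rows --deltas '[{"x": -0.5,"y": 0.05,"z": 0.3,"wx": 0,"wy": 0,"wz": 0,"claw": 1},{"x": -1.2,"y": 0.1,"z": 0.85,"wx": 0,"wy": 0,"wz": 0,"claw": 1},{"x": -2.0,"y": 0.1,"z": 1.45,"wx": 0,"wy": 0,"wz": 0,"claw": 1},{"x": -2.8,"y": 0.1,"z": 2.1,"wx": 0,"wy": 0,"wz": 0,"claw": 1},{"x": -3.5,"y": 0.1,"z": 2.6,"wx": 0,"wy": 0,"wz": 0,"claw": 1},{"x": -4.2,"y": 0.1,"z": 3.2,"wx": 0,"wy": 0,"wz": 0,"claw": 1},{"x": -4.2,"y": 0.1,"z": 3.2,"wx": 0,"wy": 0,"wz": 0,"claw": 1},{"x": -4.2,"y": 0.1,"z": 3.2,"wx": 0,"wy": 0,"wz": 0,"claw": 1}]'

```text
t: 9.5
tcp_pos: [0.6258, -0.2124, 0.0542]
orientation: [[-0.068, 0.996, 0.049], [0.785, 0.084, -0.614], [-0.616, -0.003, -0.788]]
force: [0.6, -0.1, -0.1]
gripper_width: 0.502
grip_force: 60.9
```

```bash
python3 - <<'E'
from fit import *
import pickle
snapshot("side");s=snapshot("wrist");d=snapshot("side");c=snapshot("scene");o=get_obs();pickle.dump((o,s,d,c),open("v8.pkl","wb"))
e=expect(o);print("exp",np.round(e,2),np.round(o["force"],2))
C,R=pose(e);P=C+box()@R.T
for n,v in(("side",d),("scene",c)):
    print(n,"hole",proj(v,C+R@[.038,0,.004]).round(1),"end",proj(v,C+R@[.06,0,.004]).round(1), "pl end",proj(v,C+R@np.array([[-.06,-.022,.004],[-.06,.022,.004]]).T.T[0]).round(1))
def show(v,x0,y0,w,h):
    m=masks(v,(x0,y0,w,h));print(x0,y0)
    for a,b in zip(*m):print("".join("T" if t else("#" if k else ".") for t,k in zip(a,b)))
show(d,310,150,50,30);show(c,215,245,60,40)
E
```

```text
exp [-1.644e+01  6.600e-01  1.010e+01 -7.000e-02  1.000e-02] [-0.32  0.2   0.4 ]
side hole [[342.8 155.3]] end [[345.7 152.2]] pl end [[335.2 171.5]]
scene hole [[245.7 254. ]] end [[237.7 257.8]] pl end [[275.5 233.2]]
310 150
#############...######################T...........
#############..###################TTT.............
#############..###################TTTT............
############..#########T###########.TT............
############.##########TTTT########TTTTTTT........
###########..##########TTTTTTTT###TTTTTTT.........
##########.T###########.TTTTTTTT#TTTTTTTT.........
#########..############.TTTTTTTTTTTTTTTT..........
#######################.TTTTTTTTTTTTTTT...........
#######################TTTTTTTTTTTTTTTT...........
###.#####################TTTTTTTTTTTTT............
##########################TTTTTTTTTTT.............
###########################TTTTTTTTT..............
########################....TT..#.T...............
.#######################.........##...............
..#######################.........#...............
...########################.......#...............
....#
[... 2405 characters left out ...]
................##......#.#.#
.............................................###......######
...........................................##..........#####
..........................................##............####
........................................#..............####.
.......................................................##.##
.....................................#..................####
........................................................####
........................................................####
........................................................####
........................................................#.##
........................................................##.#
```

```bash
python3 - <<'E'
from fit import *
import pickle
o,s,d,c=pickle.load(open("v8.pkl","rb"));_,_,d1,c1=pickle.load(open("v1.pkl","rb"));w5=pickle.load(open("v5.pkl","rb"))[1]
def gray(v,x,y,r):
    g=cv2.cvtColor(v["pixels"],cv2.COLOR_BGR2GRAY)[y-r:y+r+1,x-r:x+r+1];print(x-r,y-r);print(g)
gray(c1,240,260,5);gray(d1,345,157,5);gray(w5,323,168,5)
for n,v in(("sc",c1),("sd",d1),("w5",w5)):
    print(n,proj(v,PIN+[0,0,.005]).round(2),"dx1mm",(proj(v,PIN+PR@[.005,0,.005])-proj(v,PIN+[0,0,.005])).round(2)/5,(proj(v,PIN+PR@[0,.005,.005])-proj(v,PIN+[0,0,.005])).round(2)/5)
e=expect(o);vc=view(c,(215,247,38,25));vs=view(d,(333,154,27,12))
for V,f in(([vc],(0,1,3)),([vs],(0,1,3)),([vc,vs],(0,1,2,3,4))):
    p,a,b=fit(e,V,f);print(np.round(p,2),a,b)
E
```

```text
235 255
[[221 220 215 207 208 208 206 207 205 205 208]
 [219 221 220 210 206 206 206 208 207 206 205]
 [218 220 220 217 208 206 206 206 205 206 206]
 [217 219 219 218 213 208 207 207 206 203 206]
 [218 218 219 222 220 212 208 207 206 206 205]
 [220 219 220 218 210 191 190 202 207 208 207]
 [219 220 218 206 169 147 157 195 206 206 207]
 [218 218 219 202 150 122 139 184 206 205 207]
 [216 218 219 212 179 156 169 198 206 208 208]
 [218 217 218 218 215 205 200 207 211 208 208]
 [218 219 217 219 219 215 208 209 212 209 202]]
340 152
[[ 65  66  62  62 108 129 138 173 211 214 194]
 [ 65  66  63  57  57  67 143 250 244 239 226]
 [ 64  63  59  61  65 126 219 249 246 243 243]
 [ 77  72  59  66 128 216 255 248 244 243 244]
 [ 92  85  63 125 191 225 238 245 243 242 244]
 [ 85  74 122 222 154 124 184 242 244 242 242]
 [170 130 212 247 187 166 217 241 244 244 243]
 [250 225 238 240 240 238 237 234 240 242 240]
 [225 242 241 237 235 235 235 233 231 231 232]
 [124 213 227 222 238 238 235 234 232 233 233]
 [138 134 129 122 208 221 217 232 233 232 233]]
318 163
[[242 237 235 234 233 233 234 235 234 23
[... 220 characters left out ...]
 134 169 225 234 233]
 [243 244 239 208 174 158 148 178 229 236 234]
 [242 243 242 230 208 196 192 213 231 235 237]
 [242 243 242 239 233 230 231 235 237 234 235]
 [243 242 242 242 241 242 242 242 241 237 235]
 [244 244 243 243 242 242 243 244 243 243 234]]
sc [[240.15 260.13]] dx1mm [[-0.366  0.172]] [[0.18  0.258]]
sd [[345.15 156.21]] dx1mm [[ 0.13 -0.14]] [[-0.254 -0.072]]
w5 [[323.33 169.55]] dx1mm [[-0.42   0.272]] [[0.424 0.266]]
[-1.434e+01  2.440e+00  1.010e+01  1.070e+00  1.000e-02] 28.32549019607843 15.894117647058822
[-1.409e+01  2.280e+00  1.010e+01 -1.990e+00  1.000e-02] 40.498039215686276 36.56470588235294
[-14.26   2.12  10.38  -1.32  -1.9 ] 68.82352941176471 52.3921568627451
```

Emit:
play_rows --deltas '[{"x": 0,"y": 0,"z": 0.1,"wx": 0,"wy": -0.02,"wz": 0,"claw": 1},{"x": 0.1,"y": 0,"z": 0.2,"wx": 0,"wy": -0.04,"wz": 0,"claw": 1},{"x": 0.15,"y": 0,"z": 0.4,"wx": 0,"wy": -0.06,"wz": 0,"claw": 1},{"x": 0.25,"y": 0,"z": 0.55,"wx": 0,"wy": -0.077,"wz": 0,"claw": 1},{"x": 0.33,"y": 0,"z": 0.75,"wx": 0,"wy": -0.077,"wz": 0,"claw": 1},{"x": 0.33,"y": 0,"z": 0.75,"wx": 0,"wy": -0.077,"wz": 0,"claw": 1},{"x": 0.33,"y": 0,"z": 0.75,"wx": 0,"wy": -0.077,"wz": 0,"claw": 1},{"x": 0.33,"y": 0,"z": 0.75,"wx": 0,"wy": -0.077,"wz": 0,"claw": 1}]'

```text
t: 10.37
tcp_pos: [0.6265, -0.2133, 0.0466]
orientation: [[-0.065, 0.996, 0.056], [0.735, 0.086, -0.672], [-0.675, -0.003, -0.738]]
force: [-0.8, 0.4, -0.9]
gripper_width: 0.506
grip_force: 61.0
```

```bash
cat > chk.py <<'E'
from fit import *
import pickle,sys
def chk(name):
    snapshot("side");s=snapshot("wrist");d=snapshot("side");c=snapshot("scene");o=get_obs();pickle.dump((o,s,d,c),open(name,"wb"))
    e=expect(o);print("t",o["t"],"tcp",np.round(o["tcp_pos"],4),"exp",np.round(e,2),"F",np.round(o["force"],2),"M",np.round(o["moment"],2),o["gripper_width"],o["grip_force"])
    return o,s,d,c,e
E
python3 - <<'E'
from chk import *
o,s,d,c,e=chk("v9.pkl")
vc=view(c,(215,247,38,25))
p,a,b=fit([-16,1,6,0,4],[vc],(0,1,3));print(np.round(p,2),a,b)
p,a,b=fit([-16,1,6,0,4],[vc],(0,1,2,3));print(np.round(p,2),a,b)
g=cv2.cvtColor(c["pixels"],cv2.COLOR_BGR2GRAY)[250:266,236:254];print(g)
E
```

```text
t 10.5667 tcp [ 0.6264 -0.2136  0.0467] exp [-13.9    0.67   2.53  -0.11   4.43] F [ 0.13  0.6  -0.69] M [ 0.37  0.01 -0.06] 0.5021445528143665 60.95344952180312
[-14.19   0.72   6.    -0.14   4.  ] 26.19607843137255 18.819607843137256
[-14.14   0.13   5.73   0.39   4.  ] 26.19607843137255 18.262745098039215
[[217 214 213 215 213 212 210 205 202 183 138 114 111 109  93  84  80  86]
 [216 217 216 212 208 205 201 196 196 188 166 127 116 116 115 103  97 102]
 [219 219 215 204 197 193 192 190 193 196 187 148 122 120 125 120 119 121]
 [218 215 207 202 194 188 188 189 194 200 202 180 136 126 122 123 123 123]
 [210 205 203 200 196 192 190 183 174 168 177 172 147 138 126 121 120 122]
 [204 204 203 203 206 207 190 157 120 110 125 156 183 179 133 117 115 114]
 [196 206 209 210 215 213 197 151 110 105 125 155 194 187 142 112 109 112]
 [180 210 218 217 212 211 205 188 166 152 163 179 192 190 168 131 110 111]
 [144 197 220 218 214 207 203 201 196 190 187 188 191 191 184 162 122 110]
 [135 170 211 219 215 204 200 199 195 192 193 189 187 188 190 179 132 112]
 [172 147 185 208 213 205 195 191 190 188 188 190 191 192 189 177 134 102]
 [194 149 142 182 204 203 191 186 187 188 190 190 189 183 155 132 105  97]
 [210 178 132 144 184 202 198 195 194 189 179 164 148 131 111  99 100  96]
 [218 199 147 133 159 197 206 199 183 156 129 111 102  92  98 107  97  86]
 [223 220 199 172 145 174 190 162 133 107  94  95 103  91  95  97  90  88]
 [224 221 216 192 143 125 128 114  93  92  97 115 143 133 106  93  94  89]]
```

```bash
python3 - <<'E'
from chk import *
o,s,d,c=pickle.load(open("v9.pkl","rb"))
pin=onz(c,240.0,261.7,.063)
for z in(.07,.073,.076):
    print(z,np.round(PR.T@(onz(c,244.9,255.4,z)-pin)*1000,1))
print(PR.T@(pin-PIN)*1000)
vc=view(c,(215,247,38,25))
for z in(5,7,9):
    p,a,b=fit([-16,1,z,0,4.4],[vc],(0,1,3));print(z,np.round(p[:4]-np.r_[(PR.T@(pin-PIN)*1000)[:2],0,0],2),b)
E
```

```text
0.07 [-17.3  -6.    7. ]
0.073 [-16.3  -3.5  10. ]
0.076 [-15.4  -1.   13. ]
[1.99783323 2.72915861 3.        ]
5 [-16.67  -2.96   5.     0.07] 18.88627450980392
7 [-16.21  -1.86   7.    -0.13] 19.133333333333333
9 [-15.38   0.2    9.     1.21] 18.57254901960784
```

Emit:
play_rows --deltas '[{"x": 0.03,"y": 0,"z": 0.04,"wx": 0,"wy": 0,"wz": 0,"claw": 1},{"x": 0.06,"y": 0,"z": 0.07,"wx": 0,"wy": 0,"wz": 0,"claw": 1},{"x": 0.1,"y": 0,"z": 0.11,"wx": 0,"wy": 0,"wz": 0,"claw": 1},{"x": 0.13,"y": 0,"z": 0.15,"wx": 0,"wy": 0,"wz": 0,"claw": 1},{"x": 0.17,"y": 0,"z": 0.18,"wx": 0,"wy": 0,"wz": 0,"claw": 1},{"x": 0.17,"y": 0,"z": 0.18,"wx": 0,"wy": 0,"wz": 0,"claw": 1},{"x": 0.17,"y": 0,"z": 0.18,"wx": 0,"wy": 0,"wz": 0,"claw": 1},{"x": 0.17,"y": 0,"z": 0.18,"wx": 0,"wy": 0,"wz": 0,"claw": 1}]'

```text
t: 11.23
tcp_pos: [0.6262, -0.2135, 0.0441]
orientation: [[-0.065, 0.996, 0.055], [0.735, 0.085, -0.673], [-0.675, -0.003, -0.738]]
force: [-0.2, -0.4, 1.2]
gripper_width: 0.502
grip_force: 61.0
```

```bash
python3 - <<'E'
from chk import *
o,s,d,c,e=chk("v10.pkl")
E
```

```text
t 11.4333 tcp [ 0.6263 -0.2134  0.0441] exp [-14.03   0.52  -0.14  -0.1    4.45] F [-0.21 -0.56  1.8 ] M [0.1  0.02 0.03] 0.5003707912412525 61.01349473334267
```

Emit:
play_rows --deltas '[{"x": 0.02,"y": 0,"z": 0.02,"wx": 0,"wy": 0,"wz": 0,"claw": 1},{"x": 0.04,"y": 0,"z": 0.04,"wx": 0,"wy": 0,"wz": 0,"claw": 1},{"x": 0.06,"y": 0,"z": 0.06,"wx": 0,"wy": 0,"wz": 0,"claw": 1},{"x": 0.08,"y": 0,"z": 0.09,"wx": 0,"wy": 0,"wz": 0,"claw": 1},{"x": 0.1,"y": 0,"z": 0.11,"wx": 0,"wy": 0,"wz": 0,"claw": 1},{"x": 0.1,"y": 0,"z": 0.11,"wx": 0,"wy": 0,"wz": 0,"claw": 1},{"x": 0.1,"y": 0,"z": 0.11,"wx": 0,"wy": 0,"wz": 0,"claw": 1},{"x": 0.1,"y": 0,"z": 0.11,"wx": 0,"wy": 0,"wz": 0,"claw": 1}]'

```text
t: 12.1
tcp_pos: [0.6263, -0.2135, 0.0438]
orientation: [[-0.065, 0.996, 0.056], [0.734, 0.085, -0.674], [-0.676, -0.003, -0.737]]
force: [-2.3, 1.1, 8.4]
gripper_width: 0.503
grip_force: 61.4
```

```bash
python3 - <<'E'
from chk import *
o,s,d,c,e=chk("v11.pkl")
pin=onz(c,240.0,261.7,.063);pp=PR.T@(pin-PIN)*1000
vc=view(c,(215,247,38,25))
for z in(4.5,5.5,7):
    p,a,b=fit([-16,1,z,0,4.4],[vc],(0,1,3));print(z,np.round(p[:4]-np.r_[pp[:2],0,0],2),b)
E
```

```text
t 12.3 tcp [ 0.6263 -0.2135  0.0438] exp [-13.96   0.56  -0.44  -0.1    4.53] F [-2.51  2.46  7.37] M [-0.35  0.17 -0.19] 0.5038239249090449 61.43850171886697
4.5 [-15.91  -2.05   4.5    0.59] 17.27843137254902
5.5 [-15.53  -0.9    5.5   -0.97] 19.0
7 [-15.41  -0.08   7.    -0.82] 18.509803921568626
```

Emit:
play_rows --deltas '[{"x": -0.06,"y": 0,"z": -0.07,"wx": 0,"wy": 0,"wz": 0,"claw": 1},{"x": -0.06,"y": 0,"z": -0.07,"wx": 0,"wy": 0,"wz": 0,"claw": 1},{"x": -0.06,"y": 0,"z": -0.07,"wx": 0,"wy": 0,"wz": 0,"claw": 0.45},{"x": -0.06,"y": 0,"z": -0.07,"wx": 0,"wy": 0,"wz": 0,"claw": 0.4},{"x": -0.06,"y": 0,"z": -0.07,"wx": 0,"wy": 0,"wz": 0,"claw": 0.3},{"x": -0.06,"y": 0,"z": -0.07,"wx": 0,"wy": 0,"wz": 0,"claw": 0.2},{"x": -0.06,"y": 0,"z": -0.07,"wx": 0,"wy": 0,"wz": 0,"claw": 0.2},{"x": -0.06,"y": 0,"z": -0.07,"wx": 0,"wy": 0,"wz": 0,"claw": 0.2}]'

```text
t: 12.97
tcp_pos: [0.6262, -0.2133, 0.0431]
orientation: [[-0.065, 0.996, 0.055], [0.735, 0.086, -0.672], [-0.675, -0.003, -0.738]]
force: [0.2, 0.5, -0.2]
gripper_width: 0.801
grip_force: 0.0
```

```bash
python3 - <<'E'
from chk import *
o,s,d,c,e=chk("v12.pkl")
pin=onz(c,240.0,261.7,.063);pp=PR.T@(pin-PIN)*1000
vc=view(c,(215,247,38,25))
for z in(4.5,5.3,7):
    p,a,b=fit([-16,1,z,0,4.4],[vc],(0,1,3));print(z,np.round(p[:4]-np.r_[pp[:2],0,0],2),b)
g=cv2.cvtColor(c["pixels"],cv2.COLOR_BGR2GRAY)[250:264,238:252];print(g)
m=masks(s,(230,215,190,60))
for a,b in list(zip(*m))[::4]:print("".join("T" if t else("#" if k else ".") for t,k in zip(a[::2],b[::2])))
E
```

```text
t 13.1667 tcp [ 0.6263 -0.2133  0.0433] exp [-14.14   0.56  -0.9   -0.09   4.43] F [-0.23  0.98 -0.31] M [0.33 0.05 0.01] 0.7986540025987561 0.0
4.5 [-15.63  -1.53   4.5    0.33] 17.133333333333333
5.3 [-15.65  -0.62   5.3    1.13] 15.952941176470588
7 [-15.36   0.96   7.    -0.08] 16.63921568627451
[[215 212 214 214 214 213 204 185 140 117 112 108  94  79]
 [215 213 210 212 209 204 200 192 166 126 111 116 110 103]
 [216 211 207 202 197 194 191 192 183 141 120 121 122 122]
 [212 203 197 193 190 189 191 199 200 181 136 123 122 122]
 [206 200 191 187 188 189 188 194 199 188 148 124 122 126]
 [203 201 195 194 193 184 155 144 156 169 170 142 124 118]
 [202 206 208 206 203 180 122  96 112 140 174 178 142 117]
 [211 213 212 209 207 188 140 120 126 150 182 194 170 123]
 [219 219 213 209 208 205 188 173 172 186 194 193 176 133]
 [213 219 214 207 204 200 199 193 190 191 190 188 188 166]
 [187 212 213 204 199 194 193 190 190 188 190 190 191 188]
 [145 187 208 204 194 189 189 189 188 190 190 189 180 163]
 [131 154 197 202 194 188 188 191 194 189 178 155 129 111]
 [148 139 168 195 200 195 194 19
[... 767 characters left out ...]
............................
............###...............................................................####.............
...........####...............................................................#####............
.###......#####...............................................................######.....###...
###......######...............................................................#######......####
##......#######........TTTTTTTTTTTTTTTTTTTTTTTTTTTTTTTTTTTTTTTTTTTTTTTT.......########......###
#......#########......TTTTTTTTTTTTTTTTTTTTTTTTTTTTTTTTTTTTTTTTTTTTTTTTT.......#########......##
......##########......TTTTTTTTTTTTTTTTTTTTTTTTTTTTTTTTTTTTTTTTTTTTTTTTT.......##########......#
```

Emit:
play_rows --deltas '[{"x": 0.3,"y": 0,"z": -0.27,"wx": 0,"wy": 0,"wz": 0,"claw": 0.2},{"x": 0.9,"y": 0,"z": -0.82,"wx": 0,"wy": 0,"wz": 0,"claw": 0.2},{"x": 1.8,"y": 0,"z": -1.65,"wx": 0,"wy": 0,"wz": 0,"claw": 0.2},{"x": 2.8,"y": 0,"z": -2.56,"wx": 0,"wy": 0,"wz": 0,"claw": 0.2},{"x": 3.9,"y": 0,"z": -3.56,"wx": 0,"wy": 0,"wz": 0,"claw": 0.2},{"x": 5.0,"y": 0,"z": -4.57,"wx": 0,"wy": 0,"wz": 0,"claw": 0.2},{"x": 5.9,"y": 0,"z": -5.4,"wx": 0,"wy": 0,"wz": 0,"claw": 0.2},{"x": 5.9,"y": 0,"z": -5.4,"wx": 0,"wy": 0,"wz": 0,"claw": 0.2}]'

```text
t: 13.83
tcp_pos: [0.6199, -0.1302, 0.0432]
orientation: [[-0.067, 0.996, 0.058], [0.736, 0.089, -0.672], [-0.674, -0.003, -0.739]]
force: [0.5, -0.5, -0.1]
gripper_width: 0.798
grip_force: 0.0
```

```bash
python3 - <<'E'
from chk import *
o,s,d,c,e=chk("v13.pkl")
pin=onz(c,240.0,261.7,.063);pp=PR.T@(pin-PIN)*1000
vc=view(c,(215,247,38,25));p,a,b=fit([-16,1,5.3,0,4.4],[vc],(0,1,3));print(np.round(p[:4]-np.r_[pp[:2],0,0],2),b)
C,R=pose(p);P=proj(s,C+box()@R.T);print("pred plain end px",P[[0,1,8,9]].round(1).tolist())
x0,y0=200,80;m=masks(s,(x0,y0,260,220))
for i,(a,b) in enumerate(zip(*m)):
    if i%5==0: print(y0+i,"".join("T" if t else("#" if k else ".") for t,k in zip(a[::2],b[::2])))
E
```

```text
t 14.0333 tcp [ 0.6194 -0.1337  0.0435] exp [-9.403e+01  6.200e-01 -7.200e-01 -8.000e-02  4.450e+00] F [ 0.27 -0.5   0.09] M [ 0.37 -0.01 -0.07] 0.8030828221043569 0.0
[-15.65  -0.62   5.3    1.13] 16.95294117647059
pred plain end px [[291.7, 296.0], [353.3, 296.0], [291.0, 307.8], [354.0, 307.8]]
80 .................................................................................................TTTTTTTTTTTTTTTTTTTTTTTTTTTTTTTTT
85 .......................................................................................................TTTTTTTTTTTTTTTTTTTTTTTTTTT
90 ..............................................................................................................TTTTTTTTTTTTTTTTTTTT
95 ..................................................................................................................................
100 ..................................................................................................................................
105 ..............................................................................................................................
[... 4434 characters left out ...]
...######................
275 .........#####.....###########...............................................................###########......#####...............
280 .......#####......############................................................................###########......######.............
285 ....##########....###########..................................................................##########....############.........
290 ################..##########....................................................................#########...################......
295 ###########################....................T...TTTTTTTTTTTTTTTTTTTTTTTTT....................##############################....
```

Emit:
play_rows --deltas '[{"x": -0.4,"y": 0,"z": -0.45,"wx": 0,"wy": 0,"wz": 0,"claw": 1},{"x": -0.81,"y": 0,"z": -0.89,"wx": 0,"wy": 0,"wz": 0,"claw": 1},{"x": -0.81,"y": 0,"z": -0.89,"wx": 0,"wy": 0,"wz": 0,"claw": 1},{"x": -0.81,"y": 0,"z": -0.89,"wx": 0,"wy": 0,"wz": 0,"claw": 1},{"x": -1.5,"y": 0,"z": -0.26,"wx": 0,"wy": 0,"wz": 0,"claw": 1},{"x": -2.3,"y": 0,"z": 0.47,"wx": 0,"wy": 0,"wz": 0,"claw": 1},{"x": -3.1,"y": 0,"z": 1.2,"wx": 0,"wy": 0,"wz": 0,"claw": 1},{"x": -3.1,"y": 0,"z": 1.2,"wx": 0,"wy": 0,"wz": 0,"claw": 1}]'

```text
t: 14.7
tcp_pos: [0.6215, -0.1672, 0.0555]
orientation: [[-0.064, 0.997, 0.053], [0.735, 0.083, -0.673], [-0.675, -0.004, -0.737]]
force: [-0.5, -0.4, -0.8]
gripper_width: -0.001
grip_force: 0.0
```

```bash
python3 - <<'E'
from chk import *
o,s,d,c,e=chk("v14.pkl")
print("TCP press",np.round(PR.T@(np.array(o["tcp_pos"])-PIN)*1000,1))
pin=onz(c,240.0,261.7,.063);pp=PR.T@(pin-PIN)*1000
vc=view(c,(215,247,38,25));p,a,b=fit([-16,1,5.3,0,4.4],[vc],(0,1,3));print(np.round(p[:4]-np.r_[pp[:2],0,0],2),b)
x0,y0=230,220;m=masks(s,(x0,y0,190,110))
for i,(a,b) in enumerate(zip(*m)):
    if i%3==0: print(y0+i,"".join("T" if t else("#" if k else ".") for t,k in zip(a[::2],b[::2])))
R0=np.array(o["orientation"]);print(R0.T@PR[:,0])
E
```

```text
t 14.9 tcp [ 0.6219 -0.1647  0.0553] exp [-62.92   0.45  11.07  -0.13   4.42] F [-0.96 -0.1  -0.45] M [ 0.32 -0.03  0.03] -0.0004085625937552086 0.0
TCP press [-132.2    0.4   -4.7]
[-15.99  -0.39   5.3    1.19] 16.44705882352941
220 ...............................................................................................
223 ...............................................................................................
226 ...............................................................................................
229 ...............................................................................................
232 ...............................................................................................
235 ...............................................................................................
238 .............................................###...............................................
241 .............................................###...............................................
244 .............................................###..................
[... 2167 characters left out ...]
############...###############################################
313 #############..#..##########################TTTTT#############################...##############
316 ###########.......#.########################TTT.T############################.....#############
319 ###########........##########################TTTT############################.....#############
322 ######..###.......##########################TTTTT###########################......####..#######
325 ###.....####......##########################TTTTT##########################.......####.....####
328 #......#####.....###########################TTTTT###########################.....######......##
[-0.73826809  0.00230247  0.67450347]
```

Emit:
play_rows --deltas '[{"x": -0.15,"y": 0,"z": 0.13,"wx": 0,"wy": 0,"wz": 0,"claw": 1},{"x": -0.3,"y": 0,"z": 0.27,"wx": 0,"wy": 0,"wz": 0,"claw": 1},{"x": -0.45,"y": 0,"z": 0.41,"wx": 0,"wy": 0,"wz": 0,"claw": 1},{"x": -0.6,"y": 0,"z": 0.55,"wx": 0,"wy": 0,"wz": 0,"claw": 1},{"x": -0.75,"y": 0,"z": 0.69,"wx": 0,"wy": 0,"wz": 0,"claw": 1},{"x": -0.9,"y": 0,"z": 0.82,"wx": 0,"wy": 0,"wz": 0,"claw": 1},{"x": -1.03,"y": 0,"z": 0.94,"wx": 0,"wy": 0,"wz": 0,"claw": 1},{"x": -1.03,"y": 0,"z": 0.94,"wx": 0,"wy": 0,"wz": 0,"claw": 1}]'

```text
t: 15.57
tcp_pos: [0.6233, -0.1788, 0.0555]
orientation: [[-0.065, 0.996, 0.055], [0.735, 0.085, -0.673], [-0.675, -0.003, -0.738]]
force: [-0.9, -0.2, 0.6]
gripper_width: 0.001
grip_force: 0.0
```

```bash
cat > c2.py <<'E'
from chk import *
def go(n):
    o,s,d,c,e=chk(n)
    print("TCP press",np.round(PR.T@(np.array(o["tcp_pos"])-PIN)*1000,1))
    pin=onz(c,240.0,261.7,.063);pp=PR.T@(pin-PIN)*1000
    vc=view(c,(208,247,42,30))
    for z,pt in((5.3,4.4),(0,0)):
        p,a,b=fit([-8,1,z,0,pt],[vc],(0,1,3));print(z,np.round(p[:4]-np.r_[pp[:2],0,0],2),round(b,1))
    print(cv2.cvtColor(c["pixels"],cv2.COLOR_BGR2GRAY)[253:268,234:250])
E
python3 -c "from c2 import *;go('v15.pkl')"
```

```text
t 15.7667 tcp [ 0.6233 -0.1784  0.0555] exp [-49.22   0.64  11.25  -0.1    4.43] F [-1.42  0.39  0.46] M [ 0.29  0.05 -0.  ] -0.0028494437905789488 0.0
TCP press [-118.5    0.6   -4.5]
5.3 [-15.62   0.09   5.3    1.64] 14.6
0 [-17.45  -4.87   0.     2.59] 17.0
[[227 225 220 218 213 202 196 194 191 188 192 199 200 181 134 122]
 [220 219 217 214 209 200 193 188 189 191 190 193 198 189 150 124]
 [192 204 212 206 203 201 197 192 194 184 156 145 155 170 171 144]
 [173 175 196 204 204 207 208 207 204 182 122  99 112 141 173 178]
 [183 147 177 205 212 213 214 210 208 191 142 118 126 149 185 193]
 [188 134 156 205 220 217 213 209 210 203 191 177 174 185 193 194]
 [200 152 143 180 216 220 216 208 203 201 201 194 190 190 190 191]
 [217 200 175 151 187 211 215 204 197 198 192 191 192 190 190 188]
 [221 217 193 144 147 188 211 205 194 189 190 190 191 189 190 189]
 [222 223 219 178 131 153 197 202 194 188 187 193 193 189 180 154]
 [224 223 223 198 149 143 169 195 199 197 195 192 183 155 125 105]
 [224 223 223 218 198 174 144 173 197 200 188 160 131 107  95  86]
 [224 224 221 221 217 194 144 130 152 157 132 108  91 104 132 132]
 [224 224 223 223 222 217 178 125 108 104  90  82  88 122 161 161]
 [225 224 224 221 223 225 199 138  98  84  87  91  94 114 135 126]]
```

Emit:
play_rows --deltas '[{"x": -0.08,"y": 0,"z": 0.07,"wx": 0,"wy": 0,"wz": 0,"claw": 1},{"x": -0.16,"y": 0,"z": 0.15,"wx": 0,"wy": 0,"wz": 0,"claw": 1},{"x": -0.25,"y": 0,"z": 0.23,"wx": 0,"wy": 0,"wz": 0,"claw": 1},{"x": -0.34,"y": 0,"z": 0.31,"wx": 0,"wy": 0,"wz": 0,"claw": 1},{"x": -0.43,"y": 0,"z": 0.39,"wx": 0,"wy": 0,"wz": 0,"claw": 1},{"x": -0.51,"y": 0,"z": 0.47,"wx": 0,"wy": 0,"wz": 0,"claw": 1},{"x": -0.59,"y": 0,"z": 0.54,"wx": 0,"wy": 0,"wz": 0,"claw": 1},{"x": -0.59,"y": 0,"z": 0.54,"wx": 0,"wy": 0,"wz": 0,"claw": 1}]'

```text
t: 16.43
tcp_pos: [0.6239, -0.1866, 0.0555]
orientation: [[-0.065, 0.996, 0.055], [0.735, 0.085, -0.673], [-0.675, -0.003, -0.738]]
force: [-0.4, -0.3, -0.3]
gripper_width: 0.0
grip_force: 0.0
```

```bash
python3 -c "from c2 import *;go('v16.pkl')"
```

```text
t 16.6333 tcp [ 0.624  -0.1864  0.0554] exp [-41.2    0.59  11.23  -0.1    4.43] F [-1.   -0.06  0.05] M [0.27 0.03 0.02] 0.0007254513767751967 0.0
TCP press [-110.5    0.6   -4.6]
5.3 [-9.06 -1.99  5.3   1.07] 20.0
0 [-10.56  -6.68   0.    -0.  ] 22.0
[[226 224 217 217 212 201 193 190 193 197 199 204 202 181 137 121]
 [219 216 213 211 205 199 193 193 196 203 204 208 208 194 152 125]
 [213 207 206 202 203 203 196 188 188 197 203 210 209 208 183 145]
 [205 202 203 205 206 207 196 156 132 140 170 197 209 207 203 180]
 [203 206 208 209 214 214 190 124  94 103 136 179 200 202 199 193]
 [205 213 217 217 218 217 198 149 128 132 150 182 195 195 194 189]
 [196 219 220 217 218 219 210 192 179 177 188 191 192 187 189 189]
 [165 211 220 219 218 217 213 201 195 191 193 189 188 188 189 191]
 [149 185 212 217 213 213 206 199 192 189 189 188 190 189 187 179]
 [149 143 185 208 208 204 204 200 191 189 191 192 189 180 158 137]
 [182 144 155 194 205 204 202 202 200 196 189 182 154 130 108  96]
 [212 182 151 166 197 205 208 203 203 193 161 128 106  93  94  88]
 [221 211 177 146 173 198 193 176 161 138 110  91  97 110 144 138]
 [226 222 197 147 127 141 135 116 110  98  93  94  99 121 161 163]
 [226 226 218 185 135 105  95  89  95  92  92  97  99 112 134 128]]
```

Emit:
play_rows --deltas '[{"x": -0.05,"y": 0,"z": 0.04,"wx": 0,"wy": 0,"wz": 0,"claw": 1},{"x": -0.1,"y": 0,"z": 0.09,"wx": 0,"wy": 0,"wz": 0,"claw": 1},{"x": -0.15,"y": 0,"z": 0.14,"wx": 0,"wy": 0,"wz": 0,"claw": 1},{"x": -0.2,"y": 0,"z": 0.18,"wx": 0,"wy": 0,"wz": 0,"claw": 1},{"x": -0.25,"y": 0,"z": 0.23,"wx": 0,"wy": 0,"wz": 0,"claw": 1},{"x": -0.3,"y": 0,"z": 0.27,"wx": 0,"wy": 0,"wz": 0,"claw": 1},{"x": -0.37,"y": 0,"z": 0.34,"wx": 0,"wy": 0,"wz": 0,"claw": 1},{"x": -0.37,"y": 0,"z": 0.34,"wx": 0,"wy": 0,"wz": 0,"claw": 1}]'

```text
t: 17.3
tcp_pos: [0.6244, -0.1916, 0.0555]
orientation: [[-0.065, 0.996, 0.055], [0.735, 0.085, -0.673], [-0.675, -0.003, -0.738]]
force: [-0.5, 0.3, -0.5]
gripper_width: 0.005
grip_force: 0.0
```

```bash
python3 -c "from c2 import *;go('v17.pkl')"
```

```text
t 17.5 tcp [ 0.6244 -0.1914  0.0554] exp [-36.16   0.6   11.24  -0.1    4.43] F [ 0.22  0.18 -0.36] M [0.31 0.01 0.03] -0.002223999230812012 0.0
TCP press [-105.5    0.6   -4.6]
5.3 [-0.58  1.59  5.3   0.51] 26.6
0 [-2.45 -2.33  0.   -0.93] 26.2
[[226 225 220 215 217 213 207 205 200 195 194 194 195 177 134 119]
 [226 226 223 220 214 206 199 194 194 194 197 202 205 196 152 126]
 [223 221 218 215 208 200 194 194 197 201 203 208 211 206 184 138]
 [218 216 213 209 205 203 203 204 205 207 208 211 209 211 199 154]
 [213 209 205 205 206 208 206 206 208 208 209 209 209 209 205 193]
 [206 203 207 206 200 185 176 187 200 210 210 208 207 205 202 199]
 [202 204 211 204 173 135 122 134 170 203 206 205 200 197 196 192]
 [212 215 217 207 161 129 127 118 159 195 201 199 194 193 190 190]
 [217 218 221 217 196 170 158 153 181 195 194 192 191 188 191 195]
 [219 219 220 217 216 210 199 192 192 194 192 189 190 193 194 196]
 [220 217 216 216 214 213 209 200 193 190 191 192 191 190 181 159]
 [220 216 213 211 207 207 205 201 192 196 192 193 181 159 130 106]
 [206 212 207 206 205 204 206 205 203 198 184 160 130 121 135 133]
 [181 198 205 206 206 206 208 204 195 166 135 110  96 118 160 158]
 [160 183 203 210 207 204 195 172 139 114  98  97  98 111 132 124]]
```

Emit:
play_rows --deltas '[{"x": -0.03,"y": 0,"z": 0.03,"wx": 0,"wy": 0,"wz": 0,"claw": 1},{"x": -0.06,"y": 0,"z": 0.05,"wx": 0,"wy": 0,"wz": 0,"claw": 1},{"x": -0.09,"y": 0,"z": 0.08,"wx": 0,"wy": 0,"wz": 0,"claw": 1},{"x": -0.12,"y": 0,"z": 0.11,"wx": 0,"wy": 0,"wz": 0,"claw": 1},{"x": -0.15,"y": 0,"z": 0.14,"wx": 0,"wy": 0,"wz": 0,"claw": 1},{"x": -0.15,"y": 0,"z": 0.14,"wx": 0,"wy": 0,"wz": 0,"claw": 1},{"x": -0.15,"y": 0,"z": 0.14,"wx": 0,"wy": 0,"wz": 0,"claw": 1},{"x": -0.15,"y": 0,"z": 0.14,"wx": 0,"wy": 0,"wz": 0,"claw": 1}]'

```text
t: 18.17
tcp_pos: [0.6246, -0.1934, 0.0554]
orientation: [[-0.065, 0.996, 0.055], [0.735, 0.086, -0.672], [-0.675, -0.003, -0.738]]
force: [-0.3, 0.6, -0.5]
gripper_width: -0.0
grip_force: 0.0
```

```bash
python3 - <<'E'
from c2 import *
go('v18.pkl')
o,s,d,c=pickle.load(open("v18.pkl","rb"));pin=onz(c,240.0,261.7,.063)
for h in(0,.005,.008,.010):print(h,proj(c,pin+[0,0,h-.003]).round(2))
E
```

```text
t 18.3667 tcp [ 0.6246 -0.1934  0.0554] exp [-34.15   0.6   11.22  -0.09   4.43] F [ 1.36 -0.44  0.74] M [0.35 0.02 0.  ] 0.002007157561272841 0.0
TCP press [-103.5    0.6   -4.6]
5.3 [-0.5   1.37  5.3   0.97] 26.3
0 [-2.65 -2.98  0.   -1.55] 26.3
[[226 226 220 216 217 211 208 204 200 195 195 197 194 179 136 123]
 [225 226 224 219 216 203 197 194 192 193 199 201 204 194 151 123]
 [224 221 218 215 209 199 193 197 197 202 206 208 210 209 185 138]
 [219 216 211 208 206 202 202 202 205 206 209 210 210 209 196 160]
 [211 211 207 205 206 207 206 207 210 209 208 211 210 209 205 191]
 [205 203 203 207 200 187 175 187 200 209 210 208 206 203 200 198]
 [205 206 211 201 174 134 122 135 171 200 208 204 201 200 196 194]
 [211 214 219 204 161 131 126 121 155 196 202 198 195 193 191 191]
 [217 219 220 216 197 168 159 154 181 197 197 193 190 188 191 195]
 [219 220 220 217 214 209 201 192 193 192 190 190 190 190 193 196]
 [219 218 216 216 215 213 208 200 194 191 189 191 195 191 181 159]
 [219 216 212 211 207 208 206 201 195 193 196 191 182 158 131 106]
 [207 210 210 205 205 204 205 206 205 198 182 160 129 123 135 133]
 [179 200 206 205 204 206 206 205 195 168 133 111  97 118 157 159]
 [159 180 204 210 208 206 197 171 137 116  97  97  96 111 133 129]]
0 [[240.13 262.48]]
0.005 [[239.91 261.18]]
0.008 [[239.78 260.39]]
0.01 [[239.7  259.86]]
```

Emit:
play_rows --deltas '[{"x": -0.03,"y": 0,"z": 0.02,"wx": 0,"wy": 0,"wz": 0,"claw": 1},{"x": -0.06,"y": 0,"z": 0.05,"wx": 0,"wy": 0,"wz": 0,"claw": 1},{"x": -0.09,"y": 0,"z": 0.08,"wx": 0,"wy": 0,"wz": 0,"claw": 1},{"x": -0.12,"y": 0,"z": 0.11,"wx": 0,"wy": 0,"wz": 0,"claw": 1},{"x": -0.12,"y": 0,"z": 0.11,"wx": 0,"wy": 0,"wz": 0,"claw": 1},{"x": -0.12,"y": 0,"z": 0.11,"wx": 0,"wy": 0,"wz": 0,"claw": 1},{"x": -0.12,"y": 0,"z": 0.11,"wx": 0,"wy": 0,"wz": 0,"claw": 1},{"x": -0.12,"y": 0,"z": 0.11,"wx": 0,"wy": 0,"wz": 0,"claw": 1}]'

```text
t: 19.03
tcp_pos: [0.6247, -0.1951, 0.0554]
orientation: [[-0.065, 0.996, 0.055], [0.735, 0.085, -0.672], [-0.675, -0.003, -0.738]]
force: [0.6, 0.3, -0.7]
gripper_width: -0.005
grip_force: 0.0
```

```bash
python3 - <<'E'
from chk import *
o,s,d,c,e=chk('v19.pkl')
c0=pickle.load(open("v18.pkl","rb"))[3]
def cen(v):
    g=cv2.cvtColor(v["pixels"],cv2.COLOR_BGR2GRAY)[256:264,236:245].astype(float);w=np.clip(195-g,0,None)
    y,x=np.mgrid[256:264,236:245];return (w*x).sum()/w.sum(),(w*y).sum()/w.sum()
print(cen(c0),cen(c))
# edges of the hole end: fit with tight window, z/pitch hypotheses
vc=view(c,(208,252,38,30));vs=view(d,(333,150,30,14))
for z,pt in((0,0),(2.5,2),(6.4,4.5)):
    p,a,b=fit([0,1,z,0,pt],[vc],(0,1,3));print(z,np.round(p,1),round(b,1), proj(c,pose(p)[0]+pose(p)[1]@[.038,0,.004]).round(1))
m=masks(c,(208,248,60,32))
for a,b in list(zip(*m)):print("".join("T" if t else("#" if k else ".") for t,k in zip(a,b)))
E
```

```text
t 19.2333 tcp [ 0.6247 -0.195   0.0554] exp [-32.52   0.62  11.24  -0.09   4.43] F [-0.28  0.69 -0.51] M [0.32 0.06 0.02] -0.00047739410735606606 0.0
(np.float64(240.2048710601719), np.float64(259.8080229226361)) (np.float64(239.59934318555008), np.float64(260.08210180623973))
0 [1.5 0.1 0.  1.  0. ] 19.1 [[239.5 259.6]]
2.5 [2.  1.5 2.5 0.7 2. ] 21.4 [[239.6 259.4]]
6.4 [4.  5.6 6.4 1.2 4.5] 21.3 [[239.5 259.7]]
..........................................###.TTTTTTTTTTTTT.
........................................TTT.TTTTTTTTTTTTTTT#
......................................TTTTTTTTTTTTTTTTTTTTT.
...................................TTTTTTTTTTTTTTTTTTTTTTTT.
.................................TTTTTTTTTTTTTTTTTTTTTTTTTT.
...............................TTTTTTTTTTTTTTTTTTTTTTTTTTTT.
.............................TTTTTTTTTTTTTTTTTTTTTTTTTTTTTT.
...........................TTTTTTTTTTTTTTTTTTTTTTTTTTTTTTTT.
.........................TTTTTTTTTTTTTTTTTTTTTTTTTTTTTTTTTT.
.......................TTTTTTTTTTTTTTTTTTTTTTTTTTTTTTTTTTT..
.....................TTTTTTTTTTTTTTTTTTTTTTTTTTTTTTTTTT.####
............
[... 568 characters left out ...]
TTT........#.................
...........................TTTTTT.......##..................
............................TTT.............................
............................................................
........................................................##..
.......................................................###..
....................................................#.#.....
..................................................###.......
.................................................##.........
............................................................
............................................................
............................................................
```

Emit:
play_rows --deltas '[{"x": 0.2,"y": 0,"z": -0.18,"wx": 0,"wy": 0,"wz": 0,"claw": 1},{"x": 0.7,"y": 0,"z": -0.64,"wx": 0,"wy": 0,"wz": 0,"claw": 1},{"x": 1.5,"y": 0,"z": -1.37,"wx": 0,"wy": 0,"wz": 0,"claw": 1},{"x": 2.5,"y": 0,"z": -2.3,"wx": 0,"wy": 0,"wz": 0,"claw": 1},{"x": 3.5,"y": 0,"z": -3.2,"wx": 0,"wy": 0,"wz": 0,"claw": 1},{"x": 4.0,"y": 0,"z": -4.2,"wx": 0,"wy": 0,"wz": 0,"claw": 1},{"x": 4.0,"y": 0,"z": -5.2,"wx": 0,"wy": 0,"wz": 0,"claw": 1},{"x": 4.0,"y": 0,"z": -5.2,"wx": 0,"wy": 0,"wz": 0,"claw": 1}]'

```text
t: 19.9
tcp_pos: [0.6204, -0.1284, 0.0684]
orientation: [[-0.066, 0.996, 0.059], [0.735, 0.088, -0.672], [-0.675, -0.001, -0.738]]
force: [-1.1, 0.3, 0.6]
gripper_width: 0.001
grip_force: 0.0
```

```bash
python3 - <<'E'
from chk import *
o,s,d,c,e=chk('v20.pkl')
vc=view(c,(208,252,38,30));vs=view(d,(325,152,30,18))
for z,pt in((0,0),(2.5,1.8),(6.4,4.5)):
    r=[]
    for V in([vc],[vc,vs]):
        p,a,b=fit([0,1,z,0,pt],V,(0,1,3));r+=[np.round(p,1).tolist(),round(b,1)]
    print(r)
    C,R=pose([0,0,z,0,pt]);print("wrist pred plain end",proj(s,C+box()[[0,1,8,9]]@R.T).round(1).tolist())
x0,y0=240,200;m=masks(s,(x0,y0,160,140))
for i,(a,b) in enumerate(zip(*m)):
    if a[40:120].any() or i%20==0: print(y0+i,"".join("T" if t else("#" if k else ".") for t,k in zip(a[::2],b[::2])))
E
```

```text
t 20.1 tcp [ 0.6193 -0.1308  0.0671] exp [-96.94   0.78  22.91  -0.1    4.44] F [ 0.55 -0.52  0.28] M [ 0.3   0.01 -0.01] 0.002007860920867985 0.0
[[1.5, 0.1, 0.0, 1.0, 0.0], np.float64(19.1), [1.8, 0.6, 0.0, -0.5, 0.0], np.float64(66.2)]
wrist pred plain end [[294.2, 270.3], [349.1, 270.3], [293.7, 280.4], [349.6, 280.5]]
[[2.7, 2.1, 2.5, -0.3, 1.8], np.float64(20.1), [2.1, 1.4, 2.5, 0.5, 1.8], np.float64(63.6)]
wrist pred plain end [[294.3, 269.6], [349.1, 269.6], [293.7, 279.6], [349.5, 279.7]]
[[4.0, 5.6, 6.4, 1.2, 4.5], np.float64(21.3), [3.9, 4.7, 6.4, 3.1, 4.5], np.float64(72.2)]
wrist pred plain end [[294.3, 268.8], [349.0, 268.8], [293.7, 278.6], [349.5, 278.7]]
200 ................................................................................
220 ................................................................................
240 ........................................###.....................................
260 ............................#######.....####.....#######........................
280 .........................##################################.................
[... 324 characters left out ...]
#############...####
316 #######...##############################TTTT############################.....###
317 #######...##############################TTTT############################....####
318 ######....##############################TTTT############################....####
319 #######...##############################TTTT############################....####
320 #######....############################.TTTT############################....####
321 #.#####...#############################TTTTT###########################.....####
322 #..####....############################TTTTT###########################.....####
323 ...####...#############################TTTTT###########################.....####
```

```bash
python3 - <<'E'
from geo import *
o=get_obs();p0=np.array(o["tcp_pos"]);R0=np.array(o["orientation"]);R=Rtool(-85,38)
print(delta(p0,R0,[.60,-.05,.22],R0),delta([.60,-.05,.22],R0,[.51,-.06,.29],Rtool(-60,38)),delta([.60,-.05,.22],R0,[.473,-.16,.30],Rtool(-40,38)))
E
```

```text
(array([ -4.25,  -1.27, -16.83]), array([0., 0., 0.])) (array([-4.88, -9.07, -4.99]), array([-0.285,  0.076, -0.333])) (array([-12.66, -13.61,   0.79]), array([-0.51 ,  0.072, -0.6  ]))
```

Emit:
play_rows --deltas '[{"x": 1.0,"y": -0.1,"z": -2,"wx": 0,"wy": 0,"wz": 0,"claw": 1},{"x": 1.0,"y": -0.3,"z": -4,"wx": 0,"wy": 0,"wz": 0,"claw": 1},{"x": 0,"y": -0.5,"z": -7,"wx": 0,"wy": 0,"wz": 0,"claw": 1},{"x": -1,"y": -0.7,"z": -9.5,"wx": 0,"wy": 0,"wz": 0,"claw": 1},{"x": -2.2,"y": -0.9,"z": -12,"wx": 0,"wy": 0,"wz": 0,"claw": 1},{"x": -3.4,"y": -1.1,"z": -14.5,"wx": 0,"wy": 0,"wz": 0,"claw": 1},{"x": -4.2,"y": -1.3,"z": -16.8,"wx": 0,"wy": 0,"wz": 0,"claw": 1},{"x": -4.2,"y": -1.3,"z": -16.8,"wx": 0,"wy": 0,"wz": 0,"claw": 1}]'

```text
t: 20.77
tcp_pos: [0.6017, -0.0489, 0.2241]
orientation: [[-0.06, 0.996, 0.062], [0.736, 0.086, -0.672], [-0.675, 0.005, -0.738]]
force: [0.9, -0.5, 0.8]
gripper_width: -0.003
grip_force: 0.0
```

Emit:
play_rows --deltas '[{"x": -1,"y": -2.5,"z": -1.3,"wx": -0.06,"wy": 0.01,"wz": -0.07,"claw": 1},{"x": -2.5,"y": -5,"z": -2.7,"wx": -0.13,"wy": 0.02,"wz": -0.15,"claw": 1},{"x": -4,"y": -7.5,"z": -4.2,"wx": -0.2,"wy": 0.03,"wz": -0.23,"claw": 1},{"x": -5.5,"y": -9.5,"z": -4.5,"wx": -0.27,"wy": 0.04,"wz": -0.31,"claw": 1},{"x": -8,"y": -11,"z": -3,"wx": -0.34,"wy": 0.05,"wz": -0.4,"claw": 1},{"x": -10.5,"y": -12.5,"z": -1,"wx": -0.42,"wy": 0.06,"wz": -0.5,"claw": 1},{"x": -12.7,"y": -13.6,"z": 0.8,"wx": -0.51,"wy": 0.072,"wz": -0.6,"claw": 1},{"x": -12.7,"y": -13.6,"z": 0.8,"wx": -0.51,"wy": 0.072,"wz": -0.6,"claw": 1}]'

```text
t: 21.43
tcp_pos: [0.4723, -0.1543, 0.2966]
orientation: [[-0.59, 0.67, 0.451], [0.529, 0.742, -0.411], [-0.61, -0.004, -0.793]]
force: [-0.3, 0.3, -0.6]
gripper_width: -0.004
grip_force: 0.0
```

```bash
python3 - <<'E'
from chk import *
for _ in range(4):snapshot("side")
o,s,d,c,e=chk('v21.pkl')
w5=pickle.load(open("v5.pkl","rb"))[1];pp=PR.T@(onz(w5,323.1,167.9,.063)-PIN)*1000;print("pin(w5)",pp)
C,R=pose([0,0,0,0,0]);b=proj(s,C+box()@R.T);print(b.round().tolist())
x0,y0=270,120;w,h=110,75;m=masks(s,(x0,y0,w,h))
for i,(a,k) in enumerate(zip(*m)):
    if i%2==0:print(y0+i,"".join("T" if t else("#" if q else ".") for t,q in zip(a,k)))
E
```

```text
t 21.8333 tcp [ 0.4755 -0.1516  0.2963] exp [ -88.75 -144.27  252.07   42.92   -0.52] F [-0.58  0.4   0.08] M [0.2  0.2  0.01] -0.001454990785682003 0.0
pin(w5) [-1.06398004 -1.5789037   3.        ]
[[359.0, 132.0], [379.0, 147.0], [328.0, 180.0], [324.0, 181.0], [320.0, 180.0], [310.0, 174.0], [308.0, 172.0], [309.0, 169.0], [360.0, 136.0], [379.0, 151.0], [328.0, 184.0], [324.0, 185.0], [320.0, 184.0], [310.0, 178.0], [308.0, 175.0], [309.0, 173.0]]
120 ..............................................................................................................
122 ..............................................................................................................
124 ..............................................................................................................
126 ..............................................................................................................
128 ..............................................................................................................
130 .................................................................
[... 3025 characters left out ...]
TTTTT....#
184 ...................................................TTTTTT.###########################################.TTT....#
186 ....................................................TTT##################################################....#
188 ...................................................T##########################################################
190 ..............................................TTTTTTT#########################################################
192 ...............................................TTTTTTT.#######################################################
194 ................................................TTTTTT#########################........#######################
```

```bash
python3 - <<'E'
from chk import *
o,s,d,c=pickle.load(open("v21.pkl","rb"));x0,y0,w,h=win=(270,120,110,66)
tan,dark=masks(s,win);Y,X=np.mgrid[y0:y0+h,x0:x0+w]
ig=dark|((X>340)&(Y>167))|((X>322)&(Y>183))
V=[(s,win,tan,ig,1)]
for z,pt in((0,0),(2.5,1.8),(6.4,4.5)):
    p,a,b=fit([0,0,z,0,pt],V,(0,1,3));print(np.round(p,2),round(b,1),"rel pin",np.round(p[:2]-[-1.06,-1.58],2))
p,a,b=fit([0,0,1,0,1],V,prior=(20,20,20,20,20));print("free",np.round(p,2),round(b,1))
print(cv2.cvtColor(s["pixels"],cv2.COLOR_BGR2GRAY)[170:180,316:332])
E
```

```text
[2.04 1.52 0.   2.06 0.  ] 75.3 rel pin [3.1 3.1]
[2.07 0.07 2.5  1.06 1.8 ] 87.9 rel pin [3.13 1.65]
[ 2.08 -1.    6.4   0.6   4.5 ] 123.7 rel pin [3.14 0.58]
free [1.39 0.09 1.29 1.24 0.56] 81.2
[[236 234 228 222 220 221 223 224 227 227 230 230 231 231 231 231]
 [234 230 227 225 225 228 227 229 230 230 230 231 230 230 230 230]
 [230 228 227 227 231 232 232 231 229 228 231 231 231 230 231 228]
 [228 226 227 228 228 222 221 223 214 211 223 229 231 230 228 227]
 [227 227 228 228 216 185 179 197 188 168 192 223 229 228 226 225]
 [228 228 232 230 199 143 138 170 165 134 157 214 226 226 225 217]
 [231 233 236 235 214 162 141 152 154 148 174 214 224 221 216 194]
 [233 236 238 239 232 217 199 191 197 202 211 222 218 198 179 144]
 [237 238 240 239 240 236 232 228 228 230 226 222 195 147 114  95]
 [238 239 239 239 238 238 236 234 234 230 213 190 149 105  82  79]]
```

```bash
python3 -c "
from rig import *
print(close_job())"
```

```text
the job is handed in; nothing more can be done
None
```

The job is handed in at about 22 s of the 54 s: the bottom tag lies flat on the press bed along the fence (about 1–2° off by the last camera fit) with its hole over the pin, though the hand-in call gave no verdict and I did not recheck the four spares after drawing the tag.

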